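Change the bottle in the benchtop reader

TASK

The bottle in the benchtop reader has been read: draw it out from under the overhanging head and stand it in the shallow steel tray. Then stand the waiting bottle in the reader, between the two guides and fully home against the back stop. Keep both bottles upright, set them down gently, do not knock the reader, leave the other things where they are and let go of everything at the end.

Things in the scene. Friction and masses are not known exactly. Their poses are not given: they have to be found in the camera images.
- bottle_done_center (a point): The bottle that has been read; it starts in the reader, between the guides, home or up to 8 mm short of the back stop. small round brown glass bottle with a black screw cap, closed, upright: 31 mm diameter for its lower 45 mm, 73 mm high; 48 to 78 g. The point is on its axis, half-way up (36.5 mm above its underside).
- bottle_next_center (a point): The waiting bottle; it starts on the open bench, left of the reader. A window wall stands slantwise behind the work (bench free to x = 0.58 m at y = 0, to 0.45 m at y = 0.45), so keep the wrist clear of it. Same make: small round brown glass bottle with a black screw cap, closed, upright: 31 mm diameter for its lower 45 mm, 73 mm high; 48 to 78 g. The point is on its axis, half-way up (36.5 mm above its underside).
- reader: White bottle reader, fixed, C-shaped from the side. Origin: on the bench (z = 0) straight below the axis of a bottle standing home. x points level into it from the open front, y left, z up. Base plate 6 mm thick (bottles stand on it), x -90 to +82, y +-55 mm. Two guides on it, tops 16 mm above the bench: a lane 37 mm wide about y = 0 back from x = -50 mm, flaring to 55 mm at x = -75 mm.
- reader_stop (a point): Centre of the face of the reader's rubber back stop, 16 mm along reader x from its origin, 26 mm above the bench; the pad is 18 mm wide, 40 mm high (room for a finger at each side of it). A bottle is home when its side touches it. The column, 96 mm wide, stands behind it from x = +45 mm.
- reader_head (a point): Middle of the lower front edge of the reader's overhanging head, 10 mm before the reader's origin (x = -10 mm), 160 mm above the bench. The head reaches back to x = +82 mm, y +-50 mm, top 210 mm. A hand held upright would strike it: come in from the open front, tilted about 40 degrees, fingers pointing down and into the reader; nothing stands at either side.
- tray: Shallow square steel tray, fixed, 104 x 104 mm outside, walls 4 mm thick and 14 mm high, floor about 4 mm thick. Origin: centre of its underside, on the bench; x and y along its sides.
- eyepiece_center (a point): Bystander: black eyepiece, 36 mm diameter, 47 mm high; point at its centre.
- jar_center (a point): Bystander: glass jar with black lid, 58 x 55 mm, 86 mm high; point at its centre.
- cup_center (a point): Bystander: white sample cup with screw lid, 66 mm diameter, 66 mm high; point at its centre.

How it is judged (in metres and radians):
On the way, in this order (a step that is already met when the one before it is completed fails the run):
1. the read bottle has been drawn out of the reader (x of bottle_done_center in the frame of reader below -0.05 m), for 0.1 s.
2. the read bottle stands in the tray, released (x of bottle_done_center in the frame of tray between -0.04 and 0.04 m and y of bottle_done_center in the frame of tray between -0.04 and 0.04 m and z of bottle_done_center in the frame of tray between 0.034 and 0.046 m and angle between bottle_done's own z axis and vertical below 0.09 rad and linear speed of bottle_done below 0.03 m/s and contact force between the fingers and bottle_done below 0.1 N), for 0.2 s.
3. the waiting bottle stands home in the reader, released (x of bottle_next_center in the frame of reader between -0.005 and 0.006 m and y of bottle_next_center in the frame of reader between -0.006 and 0.006 m and z of bottle_next_center in the frame of reader between 0.039 and 0.047 m and angle between bottle_next's own z axis and vertical below 0.09 rad and linear speed of bottle_next below 0.03 m/s and contact force between the fingers and bottle_next below 0.1 N), for 0.2 s.
At the end, for the whole second after the job is handed in: The read bottle stands upright (within 5 degrees) and at rest on the tray's floor; the waiting bottle stands upright and at rest on the reader's base plate between the guides, within 5 mm of home against the back stop; both are released (all of step 2 and all of step 3); the robot touches nothing.
It fails at once if a bottle is tipped more than 30 degrees (angle between any of bottle_done, bottle_next's own z axis and vertical above 0.52 rad).
It fails at once if a bottle is dropped (faster than 0.6 m/s out of the fingers, a fall of about 18 mm) ((linear speed of bottle_done above 0.6 m/s and contact force between the fingers and bottle_done below 0.05 N) or (linear speed of bottle_next above 0.6 m/s and contact force between the fingers and bottle_next below 0.05 N)).
It fails at once if the eyepiece, jar or cup is moved more than 20 mm (distance of any of eyepiece_center, jar_center, cup_center from where it was at the start of the episode above 0.02 m).
It fails at once if the robot knocks the reader with more than 20 N (contact force between any of the arm, the fingers and reader above 20 N).
It also fails if it takes over 64 s, if anything falls off the work surface, if the arm or the gripper's body presses on something with over 40 N, if the wrist force passes 120 N, or if a joint passes its speed limit or range.

ROBOT

A 6-joint arm with a two-finger parallel gripper is mounted at the origin on the work surface; the furniture and walls round the work are solid. World frame = base frame: x ahead of the robot, y to its left, z up, the work surface at z = 0. Lengths are in m, angles in degrees, forces in N, time in s.
With the tool pointing down it reaches from about 0.4 to 0.825 m from the base axis. Payload 7 kg.
Tool frame: the origin (TCP) lies on the centre line of the jaws, within the pads' length; the fingertips stand 11 mm ahead of it and the grasp point (between the pads) lies 8 mm behind it; z points along the fingers, y is the direction in which the jaws open and shut (so a half turn about z gives the same grasp; the last joint's range is limited). The gripper opens to 88 mm and grips with 3 to 60 N. Pads are 19 mm wide; open, the fingers measure 130 mm over their backs; the gripper's body (78 mm by 193 mm) begins 47 mm behind the grasp point.
Start: joints at [92.653, 20.546, 0.682, 0, -70.136, -16.507], TCP at [0.162, 0.655, 0.238] pointing down, gripper open.
Joint ranges: [-176.03, 176.03], [-82.01, 121.73], [-58.28, 71.71], [-173.87, 95.51], [-174.79, -0.11], [-173.66, 173.66]. Speed limits (degrees/s): [136.94, 136.94, 172.46, 180, 180, 180].

INTERFACE

Orientations are given as [roll, pitch, yaw] about the fixed x, y, z axes, in that order (R = Rz(yaw) Ry(pitch) Rx(roll)).
In Python, from plant import ctrl, cams, order gives the robot as it stands.
- The arm moves only by the tool jog_arm, never from a script. Its argument "motion" is a list of rows, each an object with "offset": the shift along the tool's x, y, z in mm, a list of three; "roll": the turn about the tool's z in rad; "hand": the finger opening in mm, from 0 to 87.6. A call has 1 to 20 rows; each row is the pose to reach, as a shift and turn from the pose commanded when the call began, along the tool's axes at that moment; what a row does not reach only later rows make up. A row lasts 1/12 s, in which the tool goes at most 41.7 mm and 7.16 degrees, less where a joint would pass 70% of its speed; a pose out of reach is approached as far as the arm can. A call with a gripper value outside its range is refused whole. The fingers move at their own pace and stop on an object; the grip force is fixed at half the most. Time passes only in rows, so rows that repeat a pose let the fingers close. It gives the time, the measured TCP pose, the force and the opening at its end, in the units of the state.
- ctrl.get_obs(): the state, without advancing time (a new reading comes with each control period).
- cams.snapshot(name): name is "scene" or "top" or "wrist"; returns a dict with "img" (384x512x3 uint8, red, green, blue), "K" (3x3 intrinsics, pixels), "D" ([k1, k2, p1, p2, k3] as OpenCV has them; the pictures are not rectified), "cam_to_world" (4x4, takes a point from camera to world coordinates); the wrist camera has in their place "T_tool_cam" (4x4, takes a point from camera to tool coordinates, whose origin is the TCP and whose axes are the flange's). Camera axes: x right, y down, z forward; pixel columns grow to the right and rows downward; lengths in m; the calibration is good to about 2 mm. A picture is of the moment at which its call begins: read the wrist's pose just before it. There is no depth.
- order.close_job(): hands the job in, once; it reports no verdict.
The state is a dict: "clock": time; "joint_pos": joint angles; "qvel": joint speeds; "tau": joint torques, N m; "tool_pos": TCP position; "orientation": TCP orientation; "force": force on the tool from outside, world axes, zero at the start; "moment": the same for the moment, N m; "opening": finger opening in m.
Only numpy, scipy, OpenCV 4.12 (cv2) and the standard library are available. Lean on these libraries where they do the work, as an engineer would, in place of code of your own. Each camera call takes 0.05 s, during which the arm holds its last target. There are 200 camera calls.

## Working session

There is one attempt and no reset: what is moved stays moved. The work goes in short steps, Python scripts to look and compute and a tool call to move; the robot and the scene stay as the last step left them, time stands still between calls to the robot, and variables do not carry over. Pictures are saved under pics/ and viewed, about 8 in all and at most 12, crops included, and the job is handed in when it is done.

Besides the shell and the picture viewer there is one more tool, called by a JSON object that holds its "fn" and its "kwargs". jog_arm: Moves the arm, as the interface text tells. Its arguments: {"type":"object","properties":{"motion":{"type":"array"}},"required":["motion"]}

```bash
mkdir -p pics && ls && python3 - <<'E'
from plant import ctrl,cams
import cv2,numpy as np
o=ctrl.get_obs();print(o)
for n in("scene","top"):
    s=cams.snapshot(n);cv2.imwrite(f"pics/{n}0.png",s["img"][:,:,::-1]);print(n,s["K"],s["D"],s["cam_to_world"])
    np.savez(f"{n}0.npz",**s)
E
```

```text
pics
{'clock': 0.0, 'joint_pos': array([ 9.26538199e+01,  2.05931530e+01,  6.34804192e-01, -2.24530803e-02,
       -7.01357429e+01, -1.65052324e+01]), 'qvel': array([-0.02112019, -0.02801069,  0.0049416 ,  0.10198966,  0.05827386,
        0.05151907]), 'tau': array([ 8.90422180e-04, -5.82717454e+01,  2.93053311e+01,  6.99704066e+00,
        7.08638050e-03, -1.61672356e-04]), 'tool_pos': array([0.16151474, 0.65490961, 0.23660377]), 'orientation': array([ 1.79903788e+02, -6.49717481e-03, -1.38590538e+01]), 'force': array([-0.18867716, -0.17024415,  0.06806345]), 'moment': array([-0.00423734,  0.0611913 ,  0.086112  ]), 'opening': 0.08746700121819265}
scene [[351.41590995   0.         254.40475988]
 [  0.         351.41590995 189.56523473]
 [  0.           0.           1.        ]] [0.02074415 0.         0.         0.         0.        ] [[ 0.68110558 -0.40561189  0.60956885 -0.16304787]
 [-0.73214433 -0.38609138  0.56115785 -0.51924953]
 [ 0.00773698 -0.82850012 -0.55993544  0.7087807 ]
 [ 0.          0.          0.          1.        ]]
top [[389.03180122   0.         264.27018407]
 [  0.         389.03180122 189.71272636]
 [  0.           0.           1.        ]] [-0.07981772  0.          0.          0.          0.        ] [[-2.67393426e-01 -9.18000430e-01  2.92875342e-01  8.34421370e-02]
 [-9.63587422e-01  2.54803225e-01 -8.10838909e-02  1.82984792e-01]
 [-1.90534719e-04 -3.03892295e-01 -9.52706375e-01  1.36085120e+00]
 [ 0.00000000e+00  0.00000000e+00  0.00000000e+00  1.00000000e+00]]
```

View pics/scene0.png

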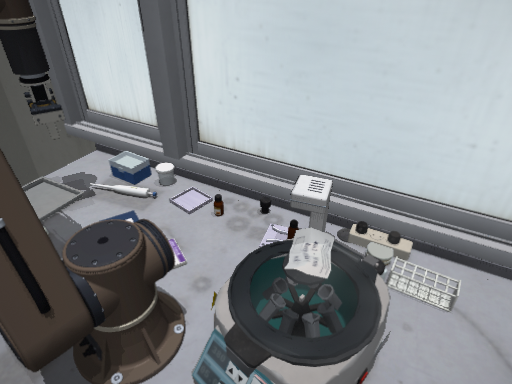

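View pics/top0.png

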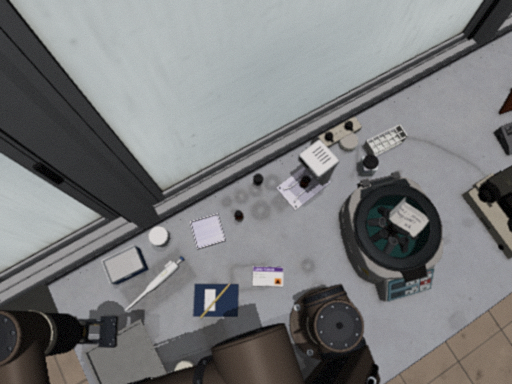

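The reader head is at top (318,158), with its bottle at (305,181). The waiting bottle is at (239,215), the eyepiece at (258,180), the tray at (208,232) and the cup at (158,236). I'll zoom in on both views.

```bash
cat > h.py <<'E'
import numpy as np,cv2
def ray(s,px):
    n=cv2.undistortPoints(np.array([[px]],float),s["K"],s["D"])[0,0]
    T=s["cam_to_world"];return T[:3,3],T[:3,:3]@np.array([n[0],n[1],1])
def onz(s,px,z):
    o,d=ray(s,px);return o+d*(z-o[2])/d[2]
def proj(s,P):
    M=np.linalg.inv(s["cam_to_world"]);P=np.atleast_2d(P)@M[:3,:3].T+M[:3,3]
    return cv2.projectPoints(P,np.zeros(3),np.zeros(3),s["K"],s["D"])[0][:,0]
def tri(s1,p1,s2,p2):
    o1,d1=ray(s1,p1);o2,d2=ray(s2,p2)
    a=np.linalg.lstsq(np.c_[d1,-d2],o2-o1,rcond=None)[0]
    A=o1+a[0]*d1;B=o2+a[1]*d2;return (A+B)/2,np.linalg.norm(A-B)
def load(n):return dict(np.load(n+".npz"))
E
python3 - <<'E'
import cv2,numpy as np
t=cv2.imread("pics/top0.png")[140:255,185:345];s=cv2.imread("pics/scene0.png")[165:245,160:340]
a=cv2.resize(t,None,fx=5,fy=5,interpolation=cv2.INTER_CUBIC)
cv2.imwrite("pics/tc.png",a)
cv2.imwrite("pics/sc.png",cv2.resize(s,None,fx=4.4,fy=4.4,interpolation=cv2.INTER_CUBIC))
from h import *
S,T=load("scene0"),load("top0")
print("next cap",onz(T,(239,215),.073),"eyep",onz(T,(258,180),.047),"done cap",onz(T,(305,181),.079),"tray",onz(T,(208,232),.014),'cup',onz(T,(158,235),.066),"head",onz(T,(319,158),.21))
E
```

```text
next cap [0.41524479 0.18049941 0.073     ] eyep [0.52843721 0.08301332 0.047     ] done cap [ 0.47024555 -0.07147268  0.079     ] tray [0.39987357 0.30106705 0.014     ] cup [0.42253557 0.46324056 0.066     ] head [ 0.4929396  -0.11188326  0.21      ]
```

View pics/tc.png

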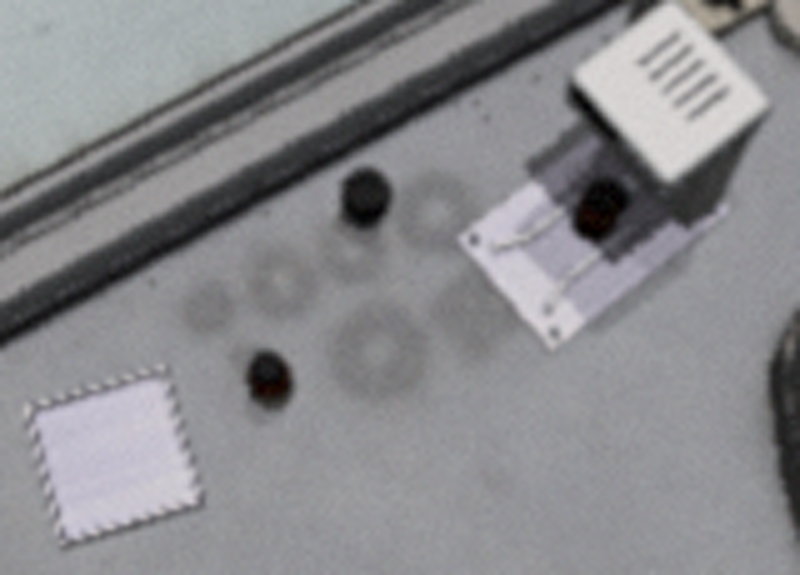

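View pics/sc.png

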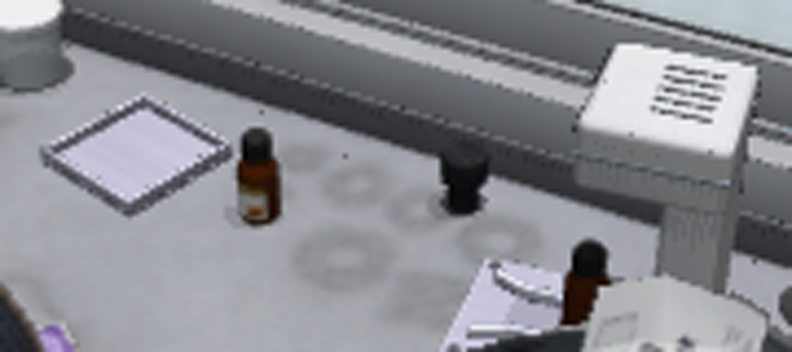

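The crops show the front corners of the base plate at crop (460,240) and (553,350), the head-top corners clearly, the four tray corners, and both caps. Next I'll compute the poses.

```bash
python3 - <<'E'
from h import *
S,T=load("scene0"),load("top0")
t=lambda u,v:((u+.5)/5+184.5,(v+.5)/5+139.5)
s=lambda u,v:((u+.5)/4.4+159.5,(v+.5)/4.4+164.5)
def show(n,pts,z):
    P=np.array([onz(T,t(*p),z)[:2] for p in pts]);
    d=np.roll(P,-1,0)-P
    print(n,P.round(4).tolist(),"c",P.mean(0).round(4),"len",np.linalg.norm(d,axis=1).round(4),"ang",np.degrees(np.arctan2(d[:,1],d[:,0])).round(1));return P
h=show("head",[(573,77),(672,0),(772,103),(665,186)],.21)   # frontleft, backleft, backright, frontright
b=show("base",[(458,240),(553,350),(730,208)],.006)
tr=show("tray",[(25,405),(166,366),(205,499),(65,547)],.014)
def sz(n,pts,z):print(n,[onz(S,s(*p),z)[:2].round(4).tolist() for p in pts])
sz("tray scene L,T,R,B",[(40,155),(146,96),(233,152),(128,215)],.014)
sz("head scene FL FR BR",[(580,125),(735,157),(760,68)],.21)
for n,a,bb in(("next cap",(270,366),(257,131)),("done cap",(606,196),(590,243)),("eye",(366,194),(465,152))):
    print(n,tri(T,t(*a),S,s(*bb)))
print("next base scene",onz(S,s(260,212),0),"next cap top z73",onz(T,t(271,364),.073),onz(S,s(257,135),.073),"done",onz(T,t(606,195),.079),onz(S,s(590,247),.079))
E
```

```text
head [[0.5197, -0.0539], [0.5543, -0.1319], [0.4687, -0.1713], [0.4334, -0.0879]] c [ 0.494  -0.1113] len [0.0854 0.0942 0.0906 0.0927] ang [ -66.1 -155.3  112.9   21.5]
base [[0.4961, 0.0234], [0.3978, -0.0195], [0.4663, -0.177]] c [ 0.4534 -0.0577] len [0.1073 0.1717 0.2026] ang [-156.4  -66.5   81.5]
tray [[0.4574, 0.3551], [0.4585, 0.2514], [0.3578, 0.2475], [0.3509, 0.3498]] c [0.4061 0.3009] len [0.1036 0.1007 0.1025 0.1067] ang [ -89.4 -177.8   93.9    2.8]
tray scene L,T,R,B [[0.3489, 0.3441], [0.4564, 0.3498], [0.4531, 0.2402], [0.3484, 0.2362]]
head scene FL FR BR [[0.4325, -0.097], [0.4669, -0.1783], [0.555, -0.1382]]
next cap (array([0.42392051, 0.17883739, 0.07699782]), np.float64(0.004217139208254686))
done cap (array([ 0.47763722, -0.07712259,  0.08524826]), np.float64(0.005474916904314461))
eye (array([0.53663052, 0.08048122, 0.04819063]), np.float64(0.00587542332155457))
next base scene [0.42840707 0.18322798 0.        ] next cap top z73 [0.42427309 0.17888432 0.073     ] [0.42646992 0.17897783 0.073     ] done [ 0.47796385 -0.07681692  0.079     ] [ 0.48382411 -0.07613832  0.079     ]
```

{"fn": "jog_arm", "kwargs": {"motion": [{"offset": [0,100,-60],"roll": 0,"hand": 87.6},{"offset": [0,200,-60],"roll": 0,"hand": 87.6},{"offset": [0,250,-60],"roll": 0,"hand": 87.6},{"offset": [0,300,-60],"roll": 0,"hand": 87.6},{"offset": [0,340,-60],"roll": 0,"hand": 87.6},{"offset": [0,380,-60],"roll": 0,"hand": 87.6},{"offset": [0,400,-60],"roll": 0,"hand": 87.6},{"offset": [0,400,-60],"roll": 0,"hand": 87.6},{"offset": [0,400,-60],"roll": 0,"hand": 87.6},{"offset": [0,400,-60],"roll": 0,"hand": 87.6}]}}

```text
clock: 0.93
tool_pos: [0.0666, 0.2644, 0.2969]
orientation: [180.0, 0.0, -14.0]
force: [-1.2, -0.3, 0.9]
opening: 0.088
```

```bash
python3 - <<'E'
from plant import ctrl
o=ctrl.get_obs();print(o["joint_pos"].round(2),o["tool_pos"].round(4),o["orientation"].round(2))
E
```

```text
[ 1.2051e+02 -2.5950e+01 -3.5350e+01 -3.0000e-02 -8.0620e+01 -4.4470e+01] [0.0666 0.2644 0.2969] [ 1.7997e+02  1.0000e-02 -1.3960e+01]
```

{"fn": "jog_arm", "kwargs": {"motion": [{"offset": [0,0,40],"roll": 0,"hand": 87.6},{"offset": [0,0,80],"roll": 0,"hand": 87.6},{"offset": [0,0,120],"roll": 0,"hand": 87.6},{"offset": [0,0,160],"roll": 0,"hand": 87.6},{"offset": [0,0,160],"roll": 0,"hand": 87.6},{"offset": [0,0,160],"roll": 0,"hand": 87.6}]}}

```text
clock: 1.43
tool_pos: [0.0667, 0.2658, 0.1373]
orientation: [179.8, -0.2, -13.8]
force: [-1.3, 1.2, 1.7]
opening: 0.0876
```

```bash
python3 - <<'E'
from plant import ctrl
o=ctrl.get_obs();print(o["joint_pos"].round(2),o["tool_pos"].round(4),o["orientation"].round(2),o["clock"])
E
```

```text
[ 1.2038e+02 -1.7480e+01 -5.2850e+01  3.0000e-02 -5.4910e+01 -4.4220e+01] [0.0667 0.2658 0.1373] [179.82  -0.21 -13.83] 1.4333
```

{"fn": "jog_arm", "kwargs": {"motion": [{"offset": [0,0,30],"roll": 0,"hand": 87.6},{"offset": [0,30,60],"roll": 0,"hand": 87.6},{"offset": [0,50,90],"roll": 0,"hand": 87.6},{"offset": [0,50,90],"roll": 0,"hand": 87.6},{"offset": [0,50,90],"roll": 0,"hand": 87.6},{"offset": [0,50,90],"roll": 0,"hand": 87.6}]}}

```text
clock: 1.93
tool_pos: [0.0605, 0.2487, 0.0737]
orientation: [177.5, 1.1, -13.9]
force: [0.9, -0.9, 0.6]
opening: 0.0874
```

```bash
python3 - <<'E'
from plant import ctrl
o=ctrl.get_obs();print(o["joint_pos"].round(2),o["tool_pos"].round(4),o["orientation"].round(2),o["clock"])
E
```

```text
[119.43 -10.6  -58.03  -3.73 -43.71 -40.59] [0.0605 0.2487 0.0737] [177.45   1.14 -13.91] 1.9333
```

{"fn": "jog_arm", "kwargs": {"motion": [{"offset": [0,-20,-40],"roll": 0,"hand": 87.6},{"offset": [0,-20,-60],"roll": 0,"hand": 87.6},{"offset": [0,-20,-60],"roll": 0,"hand": 87.6},{"offset": [0,-20,-60],"roll": 0,"hand": 87.6}]}}

```text
clock: 2.27
tool_pos: [0.0671, 0.2707, 0.1335]
orientation: [177.6, 1.3, -13.9]
force: [0.1, -0.4, -0.1]
opening: 0.0879
```

```bash
python3 - <<'E'
from plant import ctrl
o=ctrl.get_obs();print(o["joint_pos"].round(2),o["tool_pos"].round(4),o["orientation"].round(2),o["clock"])
E
```

```text
[115.11 -13.87 -50.18  -3.04 -54.78 -37.24] [0.0671 0.2707 0.1335] [177.62   1.27 -13.93] 2.2667
```

{"fn": "jog_arm", "kwargs": {"motion": [{"offset": [10,15,40],"roll": 0,"hand": 87.6},{"offset": [50,65,50],"roll": 0,"hand": 87.6},{"offset": [80,105,50],"roll": 0,"hand": 87.6},{"offset": [80,105,50],"roll": 0,"hand": 87.6}]}}

```text
clock: 2.6
tool_pos: [0.1278, 0.1619, 0.1058]
orientation: [176.1, 2.2, -13.8]
force: [0.6, 1.1, 0.1]
opening: 0.0878
```

```bash
python3 - <<'E'
from plant import ctrl
o=ctrl.get_obs();print(o["joint_pos"].round(2),o["tool_pos"].round(4),o["orientation"].round(2),o["clock"])
E
```

```text
[105.63 -22.61 -58.23  -4.56 -56.84 -26.75] [0.1278 0.1619 0.1058] [176.06   2.16 -13.77] 2.6
```

```bash
cat > kin.py <<'E'
import numpy as np
from scipy.spatial.transform import Rotation as R
from scipy.optimize import least_squares
Q=np.array([[92.653,20.546,.682,0,-70.136,-16.507],[120.51,-25.95,-35.35,-.03,-80.62,-44.47],[120.38,-17.48,-52.85,.03,-54.91,-44.22],[119.43,-10.6,-58.03,-3.73,-43.71,-40.59],[115.11,-13.87,-50.18,-3.04,-54.78,-37.24],[105.63,-22.61,-58.23,-4.56,-56.84,-26.75]])
P=np.array([[.162,.655,.238],[.0666,.2644,.2969],[.0667,.2658,.1373],[.0605,.2487,.0737],[.0671,.2707,.1335],[.1278,.1619,.1058]])
O=np.array([[180,0,-13.854],[179.97,.01,-13.96],[179.82,-.21,-13.83],[177.45,1.14,-13.91],[177.62,1.27,-13.93],[176.06,2.16,-13.77]])
C=R.from_euler("y",90,degrees=True)  # tool z along local x
def rot(q,s4=1):
    e=lambda a,v:R.from_euler(a,v,degrees=True)
    return e("z",q[0])*e("y",q[1]-q[2])*e("x",s4*q[3])*e("y",-q[4])*e("x",-q[5])
def fk(q,k,s4=1):
    a,h,L1,Fx,Fz,L,d,dw=k
    e=lambda x,v:R.from_euler(x,v,degrees=True)
    p=e("z",q[0]).apply([a,-d,h])+(e("z",q[0])*e("y",q[1])).apply([0,0,L1])+(e("z",q[0])*e("y",q[1]-q[2])).apply([Fx,0,Fz])
    w=e("z",q[0])*e("y",q[1]-q[2])*e("x",s4*q[3])
    return p+w.apply([0,-dw,0])+rot(q,s4).apply([L,0,0])
if __name__=="__main__":
    for s in(1,-1):
        E0=rot(Q[0],s).inv()*R.from_euler("xyz",O[0],degrees=True)
        print(s,E0.as_matrix().round(2).tolist(),[np.degrees((E0*(R.from_euler("xyz",o,degrees=True).inv()*rot(q,s))).magnitude()).round(2) for q,o in zip(Q,O)])
        f=lambda k:np.r_[np.array([fk(q,k,s)-p for q,p in zip(Q,P)]).ravel()*1e3,(k-np.array([0,.35,.4,.35,.0,.25,.19,0]))*.3]
        r=least_squares(f,[0,.35,.4,.35,0,.25,.19,0]);print(r.x.round(4),r.cost,abs(r.fun[:18]).max())
E
python3 kin.py
```

```text
1 [[-0.0, -0.0, 1.0], [-1.0, 0.0, -0.0], [-0.0, -1.0, -0.0]] [np.float64(0.0), np.float64(0.06), np.float64(0.06), np.float64(7.46), np.float64(6.08), np.float64(9.12)]
[ 0.0067 -0.4595  0.6109  0.4611 -0.0194 -0.3012  0.5004 -0.3108] 148.8907707690596 12.56795994389967
-1 [[-0.0, -0.0, 1.0], [-1.0, 0.0, -0.0], [-0.0, -1.0, -0.0]] [np.float64(0.0), np.float64(0.01), np.float64(0.01), np.float64(0.01), np.float64(0.0), np.float64(0.0)]
[-2.000e-04  2.013e-01  6.011e-01  4.635e-01  4.000e-04  3.694e-01
 -1.400e-03  1.933e-01] 0.1188797603330606 0.2957115112375286
```

```bash
cat > sim.py <<'E'
from kin import *
K=np.array([-2.000e-04,2.013e-01,6.011e-01,4.635e-01,4e-4,3.694e-01,-1.4e-3,1.933e-01])
E0=rot(Q[0],-1).inv()*R.from_euler("xyz",[180,0,-13.854],degrees=True)
LO=np.array([-176.03,-82.01,-58.28,-173.87,-174.79,-173.66]);HI=np.array([176.03,121.73,71.71,95.51,-.11,173.66])
def pose(q):return fk(q,K,-1),rot(q,-1)*E0
def ik(p,Rt,q0,w=.3):
    def f(q):
        a,b=pose(q);return np.r_[a-p,w*(Rt*b.inv()).as_rotvec()]*100
    r=least_squares(f,np.clip(q0,LO+.01,HI-.01),bounds=(LO,HI),x_scale=30.);return r.x,np.abs(r.fun).max()
E
python3 - <<'E'
from sim import *
# weights
p,Rt=np.array([.0545,.216,.048]),R.from_euler("xyz",[180,0,-13.854],degrees=True)
for w in(.03,.1,.3,1,3):
    q,e=ik(p,Rt,Q[2],w);a,b=pose(q);print(w,q.round(1),a.round(4),b.as_euler("xyz",degrees=True).round(2))
# reader grasp
yaw=np.radians(-66.5);xr=np.array([np.cos(yaw),np.sin(yaw),0]);yr=np.array([-xr[1],xr[0],0])
for tilt in(30,40,50):
  t=np.radians(tilt);z=np.sin(t)*xr-np.cos(t)*np.array([0,0,1])
  for sg in(1,-1):
    y=sg*yr;Rm=R.from_matrix(np.c_[np.cross(y,z),y,z])
    for dx in(0,-.12):
      for zz in (.042,.2):
        p=np.array([.482,-.081,zz])+dx*xr+.008*z
        best=min((ik(p,Rm,q0) for q0 in([0,20,0,0,-60,0],[-20,20,0,-60,-60,100],[20,0,-20,60,-80,-90],[40,0,-20,-60,-80,-90])),key=lambda r:r[1])
        print(tilt,sg,dx,zz,best[0].round(1),round(best[1],3),Rm.as_euler("xyz",degrees=True).round(1))
E
```

```text
0.03 [116.   -6.9 -58.3 -10.4 -42.1 -31.9] [0.0546 0.2162 0.0481] [173.19   3.41 -14.06]
0.1 [116.2  -7.1 -58.3 -10.  -42.2 -32.4] [0.055  0.2182 0.0494] [173.44   3.25 -14.04]
0.3 [117.6  -8.6 -58.3  -7.4 -42.7 -35.9] [0.0581 0.2302 0.0586] [175.04   2.31 -13.95]
1 [120.6 -12.5 -58.3  -1.8 -44.7 -43.1] [0.0639 0.2532 0.0826] [178.73   0.51 -13.86]
3 [121.5 -13.7 -58.3  -0.2 -45.5 -45.2] [0.0653 0.2588 0.0904] [ 1.7983e+02  6.0000e-02 -1.3850e+01]
30 1 0 0.042 [ 24.3  16.9 -58.3  56.8 -33.8 125. ] 2.258 [180.   30.  113.5]
30 1 0 0.2 [ 32.2   0.9 -51.2  39.9 -50.5 142. ] 0.0 [180.   30.  113.5]
30 1 -0.12 0.042 [ 46.3  16.6 -58.3  42.6 -38.9 117.2] 1.602 [180.   30.  113.5]
30 1 -0.12 0.2 [ 5.190e+01  1.000e-01 -4.950e+01  3.070e+01 -5.960e+01  1.313e+02] 0.0 [180.   30.  113.5]
30 -1 0 0.042 [ 24.3  16.9 -58.3  56.8 -33.8 -55. ] 2.258 [180.  -30.  -66.5]
30 -1 0 0.2 [ 32.2   0.9 -51.2  39.9 -50.5 -38. ] 0.0 [180.  -30.  -66.5]
30 -1 -0.12 0.042 [ 46.3  16.6 -58.3  42.6 -38.9 -62.8] 1.602 [180.  -30.  -66.5]
30 -1 -0.12 0.2 [ 51.9   0.1 -49.5  30.7 -59.6 -48.7] 0.0 [180.  -30.  -66.5
[... 555 characters left out ...]
 0.2 [ 56.8   3.7 -53.2  37.  -63.4 -59.2] 0.0 [180.  -40.  -66.5]
50 1 0 0.042 [ 33.6  27.4 -58.3  65.4 -51.1 102.5] 3.385 [180.   50.  113.5]
50 1 0 0.2 [ 38.9   7.5 -58.3  56.2 -60.  118.5] 0.775 [180.   50.  113.5]
50 1 -0.12 0.042 [ 55.6  28.1 -58.3  49.4 -52.6  97.6] 1.93 [180.   50.  113.5]
50 1 -0.12 0.2 [ 60.7   8.6 -55.9  41.3 -67.6 111.8] 0.0 [180.   50.  113.5]
50 -1 0 0.042 [ 33.6  27.4 -58.3  65.4 -51.1 -77.5] 3.385 [-180.   -50.   -66.5]
50 -1 0 0.2 [ 38.9   7.5 -58.3  56.2 -60.  -61.5] 0.775 [-180.   -50.   -66.5]
50 -1 -0.12 0.042 [ 55.6  28.1 -58.3  49.4 -52.6 -82.4] 1.93 [-180.   -50.   -66.5]
50 -1 -0.12 0.2 [ 60.7   8.6 -55.9  41.3 -67.6 -68.2] 0.0 [-180.   -50.   -66.5]
```

```bash
python3 - <<'E'
from sim import *
rng=np.random.default_rng(0)
yaw=np.radians(-66.5);xr=np.array([np.cos(yaw),np.sin(yaw),0]);yr=np.array([-xr[1],xr[0],0])
for tilt in(35,40,):
    t=np.radians(tilt);z=np.sin(t)*xr-np.cos(t)*np.array([0,0,1])
    Rm=R.from_matrix(np.c_[np.cross(yr,z),yr,z]);p=np.array([.482,-.081,.042])+.008*z
    S=[]
    for i in range(60):
        q0=LO+(HI-LO)*rng.random(6);q,e=ik(p,Rm,q0)
        if e<.01 and not any(np.abs(q-s).max()<1 for s in S):
            S.append(q);print(tilt,q.round(1))
            for dx,zz in((-.12,.042),(-.12,.2),(0,.02)):
                r=ik(np.array([.482,-.081,zz])+dx*xr+.008*z,Rm,q);print("   ",dx,zz,r[0].round(1),round(r[1],3))
E
cat > scan.py <<'E'
from sim import *
rng=np.random.default_rng(1)
seeds=[LO+(HI-LO)*rng.random(6) for _ in range(14)]+[np.array([28,21,-55,60,-42,0.]),np.array([-60,20,0,-90,-60,0.]),np.array([60,20,-40,30,-60,0.])]
def zaxis(az,tilt):
    a,t=np.radians(az),np.radians(tilt);return np.array([np.sin(t)*np.cos(a),np.sin(t)*np.sin(a),-np.cos(t)])
def Rof(az,tilt,flip=1):
    z=zaxis(az,tilt);a=np.radians(az);y=flip*np.array([-np.sin(a),np.cos(a),0]);return R.from_matrix(np.c_[np.cross(y,z),y,z])
def best(p,Rm,seeds=seeds):
    return min((ik(p,Rm,s) for s in seeds),key=lambda r:r[1])
E
python3 - <<'E'
from scan import *
for tilt in(0,20,40,55):
  for az in(-106,-86,-66.5,-46,-26):
    b=[best(np.array([.482,-.081,zz])+.008*zaxis(az,tilt),Rof(az,tilt),seeds[-10:]) for zz in(.042,.075)]
    print(tilt,az,[(x[0].round(0).tolist(),round(x[1]*10,1)) for x in b])
E
```

```text
0 -106 [([14.0, 17.0, -37.0, -0.0, -36.0, 150.0], np.float64(0.0)), ([14.0, 14.0, -35.0, -0.0, -41.0, 150.0], np.float64(0.0))]
0 -86 [([14.0, 17.0, -37.0, -0.0, -36.0, 170.0], np.float64(0.0)), ([14.0, 14.0, -35.0, 0.0, -41.0, 170.0], np.float64(0.0))]
0 -66.5 [([14.0, 17.0, -37.0, 0.0, -36.0, -170.0], np.float64(0.0)), ([14.0, 14.0, -35.0, -0.0, -41.0, -170.0], np.float64(0.0))]
0 -46 [([14.0, 17.0, -37.0, 0.0, -36.0, -150.0], np.float64(0.0)), ([14.0, 14.0, -35.0, -0.0, -41.0, -150.0], np.float64(0.0))]
0 -26 [([14.0, 17.0, -37.0, 0.0, -36.0, -130.0], np.float64(0.0)), ([14.0, 14.0, -35.0, 0.0, -41.0, -130.0], np.float64(0.0))]
20 -106 [([24.0, 21.0, -43.0, 23.0, -42.0, 121.0], np.float64(0.0)), ([24.0, 18.0, -41.0, 21.0, -47.0, 123.0], np.float64(0.0))]
20 -86 [([24.0, 17.0, -52.0, 36.0, -33.0, 127.0], np.float64(0.0)), ([25.0, 14.0, -49.0, 31.0, -38.0, 132.0], np.float64(0.0))]
20 -66.5 [([20.0, 14.0, -58.0, 49.0, -26.0, 137.0], np.float64(6.4)), ([23.0, 11.0, -57.0, 44.0, -29.0, 141.0], np.float64(0.0))]
20 -46 [([18.0, 12.0, -58.0, 47.0, -21.0, 162.0], np.float64(23.9)), ([19.
[... 783 characters left out ...]
5.0, -45.0, -133.0, -0.0, 43.0], np.float64(1.8))]
55 -106 [([35.0, 38.0, -39.0, 34.0, -65.0, 99.0], np.float64(0.0)), ([35.0, 35.0, -39.0, 33.0, -69.0, 101.0], np.float64(0.0))]
55 -86 [([37.0, 33.0, -56.0, 56.0, -56.0, 92.0], np.float64(0.0)), ([38.0, 29.0, -55.0, 53.0, -59.0, 96.0], np.float64(0.0))]
55 -66.5 [([36.0, 31.0, -58.0, 66.0, -55.0, 97.0], np.float64(37.8)), ([37.0, 26.0, -58.0, 63.0, -57.0, 102.0], np.float64(34.4))]
55 -46 [([-41.0, 7.0, -58.0, -156.0, -20.0, 65.0], np.float64(72.4)), ([-40.0, 2.0, -58.0, -156.0, -16.0, 64.0], np.float64(62.6))]
55 -26 [([-44.0, 14.0, -58.0, -143.0, -33.0, 71.0], np.float64(31.4)), ([-43.0, 8.0, -58.0, -143.0, -29.0, 68.0], np.float64(23.2))]
```

```bash
python3 - <<'E'
from scan import *
xr=np.array([np.cos(np.radians(-66.5)),np.sin(np.radians(-66.5)),0])
for tilt in(35,40,45):
  for da in(-12,-15,-18,-21,-24):
    az=-66.5+da;q=np.array([31,24,-56,54,-45,102.]);out=[]
    hz=zaxis(az,tilt)*[1,1,0];hz/=np.linalg.norm(hz)
    for x,zz in((0,.045),(-.06,.045),(-.12,.05),(0,.06),(-.12,.15)):
        p=np.array([.482,-.081,zz])+x*xr-.006*hz+.008*zaxis(az,tilt)
        b=ik(p,Rof(az,tilt),q);out.append((round(b[1]*10,1),round(b[0][2])))
    print(tilt,da,out)
E
```

```text
35 -12 [(np.float64(5.8), -58), (np.float64(2.6), -58), (np.float64(0.0), -56), (np.float64(3.0), -58), (np.float64(0.0), -49)]
35 -15 [(np.float64(0.6), -58), (np.float64(0.0), -57), (np.float64(0.0), -54), (np.float64(0.0), -57), (np.float64(0.0), -47)]
35 -18 [(np.float64(0.0), -57), (np.float64(0.0), -55), (np.float64(0.0), -52), (np.float64(0.0), -55), (np.float64(0.0), -46)]
35 -21 [(np.float64(0.0), -54), (np.float64(0.0), -53), (np.float64(0.0), -51), (np.float64(0.0), -53), (np.float64(0.0), -44)]
35 -24 [(np.float64(0.0), -52), (np.float64(0.0), -51), (np.float64(0.0), -49), (np.float64(0.0), -51), (np.float64(0.0), -42)]
40 -12 [(np.float64(7.3), -58), (np.float64(3.1), -58), (np.float64(0.0), -56), (np.float64(5.0), -58), (np.float64(0.0), -50)]
40 -15 [(np.float64(2.0), -58), (np.float64(0.0), -57), (np.float64(0.0), -54), (np.float64(0.0), -58), (np.float64(0.0), -48)]
40 -18 [(np.float64(0.0), -57), (np.float64(0.0), -55), (np.float64(0.0), -52), (np.float64(0.0), -56), (np.float64(0.0), -46)]
40 -21 [(np.float64(0.0), -55), (np.float64(0.0), -53), (np.float64(0.0), -50), (np.float64(0.0), -54), (np.float64(0.0), -44)]
40 -24 [(np.float64(0.0), -53), (np.float64(0.0), -51), (np.float64(0.0), -48), (np.float64(0.0), -52), (np.float64(0.0), -42)]
45 -12 [(np.float64(7.7), -58), (np.float64(3.0), -58), (np.float64(0.0), -56), (np.float64(5.9), -58), (np.float64(0.0), -50)]
45 -15 [(np.float64(2.4), -58), (np.float64(0.0), -57), (np.float64(0.0), -54), (np.float64(0.5), -58), (np.float64(0.0), -48)]
45 -18 [(np.float64(0.0), -57), (np.float64(0.0), -55), (np.float64(0.0), -52), (np.float64(0.0), -56), (np.float64(0.0), -46)]
45 -21 [(np.float64(0.0), -55), (np.float64(0.0), -53), (np.float64(0.0), -49), (np.float64(0.0), -54), (np.float64(0.0), -44)]
45 -24 [(np.float64(0.0), -52), (np.float64(0.0), -50), (np.float64(0.0), -47), (np.float64(0.0), -52), (np.float64(0.0), -42)]
```

```bash
cat > jog.py <<'E'
from scan import *
def call(q,rows,w=.5,roll=None):
    p0,R0=pose(q);p,Rc=p0,R0
    for i,o in enumerate(rows):
        tp=p0+R0.apply(np.array(o[:3])/1e3);tR=R0*R.from_euler("z",o[3]) if len(o)>3 else R0
        d=tp-p;n=np.linalg.norm(d);d*=min(1,.0417/max(n,1e-9))
        v=(tR*Rc.inv()).as_rotvec();m=np.degrees(np.linalg.norm(v));v=v*min(1,7.16/max(m,1e-9))
        q,_=ik(p+d,R.from_rotvec(v)*Rc,q,w);p,Rc=pose(q)
    return q
def ta(q):
    z=pose(q)[1].as_matrix()[:,2];return np.degrees(np.arccos(-z[2])).round(2),np.degrees(np.arctan2(z[1],z[0])).round(1)
E
python3 - <<'E'
from jog import *
for w in(.2,.4,.6,.8,1,1.5):
    a=call(Q[2],[(0,0,30),(0,30,60),(0,50,90),(0,50,90),(0,50,90),(0,50,90)],w)
    b=call(Q[4],[(10,15,40),(50,65,50),(80,105,50),(80,105,50)],w)
    print(w,ta(a),pose(a)[0].round(4),ta(b),pose(b)[0].round(4))
z=lambda e:R.from_euler("xyz",e,degrees=True).as_matrix()[:,2]
for e in O[3:]:v=z(e);print(np.degrees(np.arccos(-v[2])),np.degrees(np.arctan2(v[1],v[0])))
E
```

```text
0.2 (np.float64(6.45), np.float64(-126.9)) [0.0568 0.2245 0.0528] (np.float64(7.0), np.float64(-141.8)) [0.1211 0.1521 0.0915]
0.4 (np.float64(4.47), np.float64(-124.3)) [0.0598 0.237  0.0632] (np.float64(5.38), np.float64(-139.2)) [0.1256 0.1581 0.1002]
0.6 (np.float64(2.96), np.float64(-121.4)) [0.0619 0.2457 0.072 ] (np.float64(4.28), np.float64(-136.9)) [0.1274 0.1635 0.1059]
0.8 (np.float64(1.84), np.float64(-117.4)) [0.0633 0.2517 0.079 ] (np.float64(3.68), np.float64(-135.3)) [0.128  0.1667 0.1089]
1 (np.float64(1.23), np.float64(-112.7)) [0.0641 0.2548 0.083 ] (np.float64(3.36), np.float64(-134.3)) [0.1283 0.1685 0.1106]
1.5 (np.float64(0.64), np.float64(-100.4)) [0.0648 0.2577 0.087 ] (np.float64(3.0), np.float64(-133.1)) [0.1286 0.1704 0.1124]
2.793070316408177 -127.98194582947833
2.697475150963206 -131.99934180238085
4.492420596775003 -132.45877039523583
```

```bash
cat > search.py <<'E'
from jog import *
import itertools,sys
from multiprocessing import Pool
dirs=[np.array(d)/np.linalg.norm(d) for d in itertools.product((-1,0,1),repeat=3) if any(d)]
zt=zaxis(-86,40)
def dist(q):return np.degrees(np.arccos(np.clip(pose(q)[1].as_matrix()[:,2]@zt,-1,1)))
def ok(q):
    p,Rm=pose(q);r=np.hypot(*p[:2]);wr=p-.3*Rm.as_matrix()[:,2]
    return .07<p[2]<.75 and r>.2 and p[0]>-.35 and p[0]<.42 and .08<p[1]<.6 and wr[0]<.42 and (p[2]>.14 or p[0]<.3)
def run(st):
    p=np.array(st);q,e=best(p,R.from_euler("xyz",[180,0,-13.9],degrees=True),seeds[-6:])
    if e>.01:return (st,None)
    log=[];q0=q
    for k in range(8):
        c=[]
        for d in dirs:
            o=pose(q)[1].inv().apply(d)*120
            n=call(q,[o,o],.6)
            if ok(n):c.append((dist(n),tuple((d*120).round(0)),n))
        if not c:break
        b=min(c,key=lambda x:x[0])
        if b[0]>dist(q)-.5:break
        q=b[2];log.append((b[1],round(b[0],1),ta(q)[0],pose(q)[0].round(2).tolist()))
    return st,dist(q),log,q.round(1)
if __name__=="__main__":
    S=[(.13,.17,.11),(.2,.2,.1),(.2,.3,.1),(.2,.15,.25),(.1,.3,.1),(.3,.2,.15),(.3,.3,.15),(.1,.25,.6),(.2,.4,.7),(.35,.12,.2),(.0,.25,.1),(.3,.5,.7)]
    with Pool() as p:
        for r in p.imap(run,S):
            if r[1] is None:print(r[0],None)
            else:print(r[0],round(r[1],1),r[3]);[print("   ",*l) for l in r[2]]
E
export OMP_NUM_THREADS=1; nproc; time timeout 500 python3 search.py
```

```text
1
(0.13, 0.17, 0.11) None
(0.2, 0.2, 0.1) 37.2 [115.8 -21.7 -58.3  -7.1 -54.7 -35.5]
    (np.float64(-69.0), np.float64(-69.0), np.float64(-69.0)) 39.3 2.32 [0.18, 0.18, 0.08]
    (np.float64(-120.0), np.float64(0.0), np.float64(0.0)) 38.6 3.56 [0.11, 0.19, 0.1]
    (np.float64(-69.0), np.float64(-69.0), np.float64(-69.0)) 37.2 5.89 [0.08, 0.18, 0.1]
(0.2, 0.3, 0.1) 40.0 [ 88.5  -1.6 -47.6   0.  -44.1 -12.4]
(0.2, 0.15, 0.25) 40.0 [ 87.  -28.9 -42.4   0.  -76.4 -10.9]
(0.1, 0.3, 0.1) 40.0 [108.9  -7.2 -52.4  -0.  -44.9 -32.8]
(0.3, 0.2, 0.15) 40.0 [ 65.8  -6.1 -43.3   0.  -52.9  10.3]
(0.3, 0.3, 0.15) 40.0 [ 71.9   1.1 -36.6   0.  -52.3   4.2]
(0.1, 0.25, 0.6) 40.0 [ 113.7  -21.9    5.1    0.  -116.9  -37.6]
(0.2, 0.4, 0.7) 40.0 [  88.8    2.4   37.7    0.  -125.2  -12.7]
(0.35, 0.12, 0.2) 40.0 [ 50.2  -8.4 -37.7  -0.  -60.7  25.9]
(0.0, 0.25, 0.1) None
(0.3, 0.5, 0.7) 40.0 [  78.3   19.2   59.6    0.  -130.4   -2.2]
real	0m11.096s
user	0m34.270s
sys	0m0.171s
```

```bash
cat > s2.py <<'E'
from jog import *
import itertools
dirs=[np.zeros(3)]+[np.array(d)/np.linalg.norm(d) for d in itertools.product((-1,0,1),repeat=3) if any(d)]
zt=zaxis(-86,40)
def dist(q):return np.degrees(np.arccos(np.clip(pose(q)[1].as_matrix()[:,2]@zt,-1,1)))
def opts(q,rolls,n=1):
    c=[]
    for d in dirs:
        for r in rolls:
            o=np.r_[pose(q)[1].inv().apply(d)*45,r]
            m=call(q,[o]*n,.6);c.append((dist(m),d.round(1).tolist(),r,ta(m),pose(m)[0].round(3).tolist(),m))
    return sorted(c,key=lambda x:x[0])
if __name__=="__main__":
    for x in(.05,.2,.35):
      for y in(.15,.3,.45):
        for z in(.15,.4,):
          q,e=best(np.array([x,y,z]),R.from_euler("xyz",[180,0,-13.9],degrees=True),seeds[-3:])
          if e>.01:continue
          for j6 in(173.6,-173.6):
            q1=q.copy();q1[5]=j6
            b=opts(q1,(.125*np.sign(j6),))[0];print((x,y,z),j6,round(b[0],1),*b[1:5],b[5].round(0))
E
export OMP_NUM_THREADS=2; time timeout 500 python3 s2.py
```

```text
(0.05, 0.3, 0.15) 173.6 40.0 [0.0, -0.7, -0.7] 0.125 (np.float64(0.0), np.float64(-117.4)) [0.05, 0.271, 0.121] [124. -16. -55.  -0. -51. 162.]
(0.05, 0.3, 0.15) -173.6 39.7 [-0.7, -0.7, 0.0] -0.125 (np.float64(0.58), np.float64(-142.6)) [0.026, 0.275, 0.15] [ 127.  -18.  -51.   -1.  -57. -174.]
(0.05, 0.3, 0.4) 173.6 39.5 [0.7, -0.7, 0.0] 0.125 (np.float64(0.58), np.float64(-56.6)) [0.076, 0.276, 0.4] [-147.  -66.  -22.   -1. -134.  174.]
(0.05, 0.3, 0.4) -173.6 40.0 [0.0, -1.0, 0.0] -0.125 (np.float64(nan), np.float64(-97.1)) [0.05, 0.258, 0.4] [-148.  -63.  -23.   -0. -130. -157.]
(0.05, 0.45, 0.15) 173.6 40.0 [0.7, -0.7, 0.0] 0.125 (np.float64(nan), np.float64(-160.7)) [0.079, 0.421, 0.15] [106.   1. -36.  -0. -52. 169.]
(0.05, 0.45, 0.15) -173.6 40.0 [0.7, 0.7, 0.0] -0.125 (np.float64(0.0), np.float64(-70.7)) [0.079, 0.479, 0.15] [ 104.    7.  -30.    0.  -53. -162.]
(0.05, 0.45, 0.4) 173.6 40.0 [0.0, -0.7, -0.7] 0.125 (np.float64(nan), np.float64(-133.8)) [0.05, 0.421, 0.371] [110.  -8. -15.  -0. -83. 165.]
(0.05, 0.45, 0.4) -173.6 40.0 [-0.7, 0.0, -0.7] -0.125 (np.float64(nan)
[... 3102 characters left out ...]
15. -24.  -0. -51. 163.]
(0.35, 0.45, 0.15) -173.6 40.0 [0.6, -0.6, 0.6] -0.125 (np.float64(nan), np.float64(43.2)) [0.374, 0.426, 0.174] [  68.   13.  -18.    0.  -58. -163.]
(0.35, 0.45, 0.4) 173.6 40.0 [-0.6, -0.6, -0.6] 0.125 (np.float64(nan), np.float64(-119.5)) [0.326, 0.426, 0.376] [ 74.   4.  -3.  -0. -83. 165.]
(0.35, 0.45, 0.4) -173.6 40.0 [-0.6, 0.6, -0.6] -0.125 (np.float64(0.0), np.float64(-126.4)) [0.326, 0.474, 0.376] [  75.    8.    1.   -0.  -84. -170.]jog.py:11: RuntimeWarning: invalid value encountered in arccos
  z=pose(q)[1].as_matrix()[:,2];return np.degrees(np.arccos(-z[2])).round(2),np.degrees(np.arctan2(z[1],z[0])).round(1)

real	0m32.428s
user	0m32.178s
sys	0m0.166s
```

```bash
cat > s3.py <<'E'
from jog import *
rng=np.random.default_rng(3)
D=rng.normal(size=(40,3));D/=np.linalg.norm(D,axis=1)[:,None]
zt=zaxis(-86,40)
def dist(q):return np.degrees(np.arccos(np.clip(pose(q)[1].as_matrix()[:,2]@zt,-1,1)))
def go(q,ok,n,K,rows=2,v=1):
    for k in range(K):
        c=[]
        for d in D:
            o=pose(q)[1].inv().apply(d)*120;m=call(q,[o]*rows,.6)
            if ok(m):c.append((dist(m),d,m))
        if not c:print("none");break
        b=min(c,key=lambda x:x[0]);
        if b[0]>dist(q)-.2:print("stop");break
        q=b[2]
        if v:print(round(b[0],1),b[1].round(2),ta(q),pose(q)[0].round(3),q.round(0))
    return q
if __name__=="__main__":
    print("inner")
    q,e=best(np.array([.19,.23,.10]),R.from_euler("xyz",[180,0,-13.9],degrees=True),seeds[-3:]);print(q.round(0),e)
    go(q,lambda m:pose(m)[0][2]>.06 and np.hypot(*pose(m)[0][:2])>.19,1,10)
    print("outer")
    q,e=best(np.array([-.14,-.75,.45]),R.from_euler("xyz",[180,0,-13.9],degrees=True),[np.array([-86,40,40,0,-90,0.])]);print(q.round(0),e)
    go(q,lambda m:pose(m)[0][2]>.3,1,8)
E
export OMP_NUM_THREADS=2; time timeout 550 python3 s3.py
```

```text
inner
[ 90. -10. -54.  -0. -46. -14.] 8.326672684688674e-15
39.1 [-0.75 -0.6  -0.28] (np.float64(1.78), np.float64(-145.1)) [0.141 0.198 0.097] [103. -17. -58.  -2. -50. -25.]
37.9 [-0.75 -0.6  -0.28] (np.float64(3.87), np.float64(-140.6)) [0.101 0.179 0.111] [115. -25. -58.  -4. -58. -37.]
36.6 [-0.91 -0.1  -0.39] (np.float64(5.41), np.float64(-134.6)) [0.036 0.194 0.106] [132. -25. -58.  -6. -57. -52.]
34.8 [-0.22 -0.52 -0.82] (np.float64(7.83), np.float64(-130.7)) [0.028 0.194 0.081] [127. -18. -58. -10. -51. -45.]
33.8 [-0.91 -0.1  -0.39] (np.float64(8.88), np.float64(-127.8)) [-0.046  0.203  0.061] [142. -12. -58. -13. -45. -56.]
stop
outer
[ -86.   28.   39.    0. -101.  162.] 6.661338147750939e-14
stop
real	0m19.111s
user	0m19.200s
sys	0m0.097s
```

```bash
cat > s4.py <<'E'
from s3 import *
R0=R.from_euler("xyz",[180,0,-13.9],degrees=True)
ok=lambda m:pose(m)[0][2]>.06 and np.hypot(*pose(m)[0][:2])>.22
print("inner, by heading")
for h in range(0,165,20):
    f=np.array([np.cos(np.radians(h)),np.sin(np.radians(h)),0]);r=np.array([f[1],-f[0],0])
    p=.23*f+.193*r+[0,0,.1];q,e=best(p,R0,[np.array([h,-10,-54,0,-46,0.])])
    m=go(q,ok,1,3,v=0);print(h,round(e,3),round(dist(m),1),ta(m),pose(m)[0].round(3),m.round(0))
print("outer")
for z in(.3,.5,.7):
    for y in (.85,.9):
        q,e=best(np.array([-.14,-y,z]),R0,[np.array([-86,40,60,0,-90,0.])]);
        m=go(q,lambda m:pose(m)[0][2]>.25,1,3,v=0);print(z,y,round(e,3),q.round(0),round(dist(m),1),ta(m),pose(m)[0].round(3),m.round(0))
E
export OMP_NUM_THREADS=2; time timeout 550 python3 s4.py
```

```text
inner, by heading
stop
0 0.0 40.0 (np.float64(0.0), np.float64(-109.3)) [ 0.23  -0.193  0.1  ] [ -0. -10. -54.   0. -45.  76.]
stop
20 0.0 40.0 (np.float64(0.0), np.float64(-133.8)) [ 0.282 -0.103  0.1  ] [ 20. -10. -54.  -0. -45.  56.]
stop
40 0.0 40.0 (np.float64(nan), np.float64(14.8)) [ 0.3 -0.   0.1] [ 40. -10. -54.   0. -45.  36.]
stop
60 0.0 40.0 (np.float64(0.0), np.float64(53.6)) [0.282 0.103 0.1  ] [ 60. -10. -54.   0. -45.  16.]
80 0.0 37.0 (np.float64(5.25), np.float64(-138.9)) [0.045 0.23  0.067] [121. -11. -58.  -7. -44. -39.]
100 0.0 36.9 (np.float64(5.41), np.float64(-138.8)) [0.152 0.175 0.069] [ 94. -11. -58.  -6. -46. -13.]
120 0.0 35.1 (np.float64(6.24), np.float64(-122.5)) [0.021 0.227 0.061] [127. -10. -58.  -8. -44. -44.]
stop
140 0.0 35.9 (np.float64(4.5), np.float64(-108.0)) [-0.012  0.245  0.062] [135.  -9. -58.  -6. -43. -55.]
160 0.0 33.5 (np.float64(6.53), np.float64(-83.4)) [-0.165  0.16   0.071] [176. -11. -57.  -9. -46. -94.]
outer
stop
0.3 0.85 0.0 [-86.  39.  39.   0. -90. 163.] 40.0 (np.float64(nan), np.float64(-95.3)) [-0.14 -0.85  0.3 ] [-86.  39.
[... 327 characters left out ...]

0.5 0.9 2.969 [ -86.   44.   72.    2. -112.  163.] 28.8 (np.float64(12.14), np.float64(-105.8)) [-0.147 -0.893  0.521] [ -85.   43.   72.    4. -108.  163.]
0.7 0.85 7.649 [ -83.   34.   72.    7. -114.  162.] 21.1 (np.float64(21.56), np.float64(-107.2)) [-0.145 -0.835  0.661] [ -83.   34.   72.    9. -107.  163.]
0.7 0.9 9.46 [ -83.   36.   72.    8. -109.  162.] 18.2 (np.float64(25.29), np.float64(-106.3)) [-0.144 -0.874  0.656] [ -83.   36.   72.   10. -102.  163.]jog.py:11: RuntimeWarning: invalid value encountered in arccos
  z=pose(q)[1].as_matrix()[:,2];return np.degrees(np.arccos(-z[2])).round(2),np.degrees(np.arctan2(z[1],z[0])).round(1)

real	1m56.383s
user	1m51.813s
sys	0m0.173s
```

```bash
cat > way.py <<'E'
from jog import *
from plant import ctrl
def obs():
    o=ctrl.get_obs();return o["joint_pos"],o["tool_pos"],R.from_euler("xyz",o["orientation"],degrees=True),o
def offs(W):
    q,p,Rm,o=obs();return [(Rm.inv().apply(np.array(w)-p)*1e3).round(0).tolist() for w in W]
E
cat > s5.py <<'E'
from s3 import *
import way
q,p,Rm,o=way.obs()
W=[(.25,.30,.35),(.45,.2,.6),(.5,-.1,.65),(.4,-.4,.65),(.15,-.68,.6)]
print(way.offs(W),o["clock"])
for a in W:
    d=np.array(a)-p;n=int(np.ceil(np.linalg.norm(d)/.04))
    for i in range(n):q,e=ik(p+d*(i+1)/n,Rm,q,.6)
    p=np.array(a);print(n,q.round(0),round(e,3))
import s3
s3.D=np.array([[np.cos(a)*np.cos(b),np.sin(a)*np.cos(b),np.sin(b)] for a in np.radians([-110,-95,-80,-65,-50,-35,-20]) for b in np.radians([-50,-25,0,25,50])])
q=s3.go(q,lambda m:.45<pose(m)[0][2]<.75,1,14)
E
OMP_NUM_THREADS=2 timeout 550 python3 s5.py
```

```text
[[76.0, -146.0, -258.0], [285.0, -79.0, -512.0], [403.0, 204.0, -547.0], [377.0, 518.0, -524.0], [203.0, 845.0, -445.0]] 2.6
8 [ 77.  -8. -17.  -2. -85.  -1.] 0.0
9 [  47.    5.   26.    0. -116.   29.] 0.0
8 [  13.    8.   35.    3. -121.   65.] 0.0
8 [ -22.   12.   40.    5. -119.  101.] 0.0
10 [ -59.   24.   50.    5. -115.  138.] 0.0
35.7 [ 0.11 -0.63  0.77] (np.float64(5.53), np.float64(-122.8)) [ 0.154 -0.713  0.641] [ -60.   33.   72.    6. -126.  140.]
33.9 [ 0.11 -0.63  0.77] (np.float64(7.1), np.float64(-114.5)) [ 0.153 -0.719  0.649] [ -60.   33.   72.    7. -124.  141.]
32.1 [ 0.11 -0.63  0.77] (np.float64(8.79), np.float64(-109.2)) [ 0.151 -0.725  0.656] [ -60.   33.   72.    8. -123.  141.]
30.2 [ 0.11 -0.63  0.77] (np.float64(10.57), np.float64(-105.6)) [ 0.15  -0.731  0.664] [ -60.   32.   72.    9. -122.  141.]
28.3 [ 0.11 -0.63  0.77] (np.float64(12.41), np.float64(-103.0)) [ 0.149 -0.738  0.671] [ -60.   32.   72.   10. -120.  142.]
26.4 [ 0.11 -0.63  0.77] (np.float64(14.3), np.float64(-101.1)) [ 0.148 -0.746  0.678] [ -60.   32.   72.   11. -119.  142.]
24.5 [ 0.
[... 290 characters left out ...]
loat64(-97.3)) [ 0.147 -0.771  0.702] [ -60.   31.   72.   13. -113.  143.]
18.5 [ 0.11 -0.63  0.77] (np.float64(22.28), np.float64(-96.5)) [ 0.146 -0.78   0.71 ] [ -59.   31.   72.   14. -112.  144.]
16.4 [ 0.11 -0.63  0.77] (np.float64(24.36), np.float64(-95.8)) [ 0.146 -0.79   0.718] [ -59.   31.   72.   15. -110.  144.]
14.4 [ 0.11 -0.63  0.77] (np.float64(26.47), np.float64(-95.2)) [ 0.147 -0.8    0.726] [ -59.   31.   72.   16. -108.  144.]
12.4 [ 0.11 -0.63  0.77] (np.float64(28.61), np.float64(-94.7)) [ 0.147 -0.81   0.735] [ -59.   31.   72.   17. -106.  144.]
10.4 [ 0.11 -0.63  0.77] (np.float64(30.78), np.float64(-94.2)) [ 0.147 -0.821  0.743] [ -59.   31.   72.   18. -104.  145.]
```

{"fn": "jog_arm", "kwargs": {"motion": [{"offset": [40,-75,-130],"roll": 0,"hand": 87.6},{"offset": [76,-146,-258],"roll": 0,"hand": 87.6},{"offset": [76,-146,-258],"roll": 0,"hand": 87.6},{"offset": [76,-146,-258],"roll": 0,"hand": 87.6},{"offset": [76,-146,-258],"roll": 0,"hand": 87.6},{"offset": [76,-146,-258],"roll": 0,"hand": 87.6},{"offset": [76,-146,-258],"roll": 0,"hand": 87.6},{"offset": [180,-110,-385],"roll": 0,"hand": 87.6},{"offset": [285,-79,-512],"roll": 0,"hand": 87.6},{"offset": [285,-79,-512],"roll": 0,"hand": 87.6},{"offset": [285,-79,-512],"roll": 0,"hand": 87.6},{"offset": [285,-79,-512],"roll": 0,"hand": 87.6},{"offset": [285,-79,-512],"roll": 0,"hand": 87.6},{"offset": [285,-79,-512],"roll": 0,"hand": 87.6},{"offset": [285,-79,-512],"roll": 0,"hand": 87.6},{"offset": [285,-79,-512],"roll": 0,"hand": 87.6},{"offset": [285,-79,-512],"roll": 0,"hand": 87.6},{"offset": [285,-79,-512],"roll": 0,"hand": 87.6}]}}

```text
clock: 4.1
tool_pos: [0.4502, 0.1999, 0.5993]
orientation: [176.1, 2.2, -14.0]
force: [0.1, -0.7, -0.4]
opening: 0.0876
```

{"fn": "jog_arm", "kwargs": {"motion": [{"offset": [118,283,-35],"roll": 0,"hand": 87.6},{"offset": [118,283,-35],"roll": 0,"hand": 87.6},{"offset": [118,283,-35],"roll": 0,"hand": 87.6},{"offset": [118,283,-35],"roll": 0,"hand": 87.6},{"offset": [118,283,-35],"roll": 0,"hand": 87.6},{"offset": [118,283,-35],"roll": 0,"hand": 87.6},{"offset": [118,283,-35],"roll": 0,"hand": 87.6},{"offset": [118,283,-35],"roll": 0,"hand": 87.6},{"offset": [118,283,-35],"roll": 0,"hand": 87.6},{"offset": [92,597,-12],"roll": 0,"hand": 87.6},{"offset": [92,597,-12],"roll": 0,"hand": 87.6},{"offset": [92,597,-12],"roll": 0,"hand": 87.6},{"offset": [92,597,-12],"roll": 0,"hand": 87.6},{"offset": [92,597,-12],"roll": 0,"hand": 87.6},{"offset": [92,597,-12],"roll": 0,"hand": 87.6},{"offset": [92,597,-12],"roll": 0,"hand": 87.6},{"offset": [92,597,-12],"roll": 0,"hand": 87.6},{"offset": [92,597,-12],"roll": 0,"hand": 87.6},{"offset": [92,597,-12],"roll": 0,"hand": 87.6}]}}

```text
clock: 5.68
tool_pos: [0.3978, -0.3999, 0.6471]
orientation: [176.2, 2.3, -14.0]
force: [0.1, 0.1, -0.4]
opening: 0.0878
```

{"fn": "jog_arm", "kwargs": {"motion": [{"offset": [-174,327,79],"roll": 0,"hand": 87.6},{"offset": [-174,327,79],"roll": 0,"hand": 87.6},{"offset": [-174,327,79],"roll": 0,"hand": 87.6},{"offset": [-174,327,79],"roll": 0,"hand": 87.6},{"offset": [-174,327,79],"roll": 0,"hand": 87.6},{"offset": [-174,327,79],"roll": 0,"hand": 87.6},{"offset": [-174,327,79],"roll": 0,"hand": 87.6},{"offset": [-174,327,79],"roll": 0,"hand": 87.6},{"offset": [-174,327,79],"roll": 0,"hand": 87.6},{"offset": [-174,327,79],"roll": 0,"hand": 87.6}]}}

```text
clock: 6.52
tool_pos: [0.1455, -0.6819, 0.5942]
orientation: [176.4, 2.4, -14.0]
force: [2.1, -1.8, -1.1]
opening: 0.0874
```

{"fn": "jog_arm", "kwargs": {"motion": [{"offset": [35,85,-105],"roll": 0,"hand": 87.6},{"offset": [35,85,-105],"roll": 0,"hand": 87.6}]}}

```text
clock: 6.68
tool_pos: [0.1549, -0.7069, 0.6342]
orientation: [175.9, 2.3, -13.9]
force: [0.5, -1.9, 3.8]
opening: 0.0875
```

{"fn": "jog_arm", "kwargs": {"motion": [{"offset": [35,85,-100],"roll": 0,"hand": 87.6},{"offset": [35,85,-100],"roll": 0,"hand": 87.6}]}}

```text
clock: 6.85
tool_pos: [0.1578, -0.7156, 0.6419]
orientation: [174.2, 1.9, -13.7]
force: [0.1, -1.4, -1.2]
opening: 0.0877
```

{"fn": "jog_arm", "kwargs": {"motion": [{"offset": [35,90,-100],"roll": 0,"hand": 87.6}]}}

```text
clock: 6.93
tool_pos: [0.1574, -0.7192, 0.6502]
orientation: [172.6, 1.3, -13.7]
force: [0.3, -0.5, -0.4]
opening: 0.0876
```

```bash
python3 - <<'E'
from way import *
q,p,Rm,o=obs();print(q.round(1),p.round(3),ta(q),o["clock"])
E
```

```text
[ -59.5   32.7   71.5    7.3 -124.1  140.3] [ 0.157 -0.719  0.65 ] (np.float64(7.5), np.float64(-113.5)) 6.9333
```

{"fn": "jog_arm", "kwargs": {"motion": [{"offset": [40,95,-90],"roll": 0,"hand": 87.6}]}}

```text
clock: 7.02
tool_pos: [0.1569, -0.7245, 0.6589]
orientation: [170.8, 0.7, -13.7]
force: [0.3, 0.7, 1.0]
opening: 0.0877
```

{"fn": "jog_arm", "kwargs": {"motion": [{"offset": [40,95,-90],"roll": 0,"hand": 87.6}]}}

```text
clock: 7.1
tool_pos: [0.1573, -0.7299, 0.6653]
orientation: [169.2, 0.2, -13.6]
force: [-0.4, 0.1, 0.4]
opening: 0.0876
```

{"fn": "jog_arm", "kwargs": {"motion": [{"offset": [40,95,-85],"roll": 0,"hand": 87.6}]}}

```text
clock: 7.18
tool_pos: [0.1583, -0.7357, 0.6708]
orientation: [167.7, -0.2, -13.6]
force: [-0.4, -0.2, -0.4]
opening: 0.0873
```

{"fn": "jog_arm", "kwargs": {"motion": [{"offset": [40,100,-80],"roll": 0,"hand": 87.6}]}}

```text
clock: 7.27
tool_pos: [0.159, -0.7428, 0.6756]
orientation: [166.2, -0.6, -13.5]
force: [1.2, 0.2, 0.1]
opening: 0.0872
```

{"fn": "jog_arm", "kwargs": {"motion": [{"offset": [40,100,-75],"roll": 0,"hand": 87.6}]}}

```text
clock: 7.35
tool_pos: [0.16, -0.7504, 0.6798]
orientation: [164.7, -1.0, -13.4]
force: [0.2, -0.6, -0.5]
opening: 0.0876
```

{"fn": "jog_arm", "kwargs": {"motion": [{"offset": [40,100,-70],"roll": 0,"hand": 87.6}]}}

```text
clock: 7.43
tool_pos: [0.1612, -0.7584, 0.6842]
orientation: [163.2, -1.4, -13.3]
force: [-0.9, -0.2, 0.7]
opening: 0.0876
```

{"fn": "jog_arm", "kwargs": {"motion": [{"offset": [40,105,-65],"roll": 0,"hand": 87.6}]}}

```text
clock: 7.52
tool_pos: [0.1621, -0.767, 0.6885]
orientation: [161.6, -1.8, -13.2]
force: [-1.2, 0.5, -0.9]
opening: 0.0876
```

{"fn": "jog_arm", "kwargs": {"motion": [{"offset": [40,105,-60],"roll": 0,"hand": 87.6}]}}

```text
clock: 7.6
tool_pos: [0.1629, -0.7761, 0.6929]
orientation: [160.1, -2.2, -13.0]
force: [0.3, -0.3, 0.2]
opening: 0.0879
```

```bash
cat > st.py <<'E'
from way import *
q,p,Rm,o=obs();print(q.round(1),p.round(3),ta(q),o["clock"])
E
python3 st.py
```

```text
[ -58.6   32.1   71.6   13.4 -113.   142.3] [ 0.163 -0.776  0.693] (np.float64(20.03), np.float64(-97.1)) 7.6
```

{"fn": "jog_arm", "kwargs": {"motion": [{"offset": [80,105,-60],"roll": 0,"hand": 87.6}]}}

```text
clock: 7.68
tool_pos: [0.1726, -0.7841, 0.6968]
orientation: [158.5, -2.6, -12.9]
force: [1.2, -0.1, -0.0]
opening: 0.0875
```

{"fn": "jog_arm", "kwargs": {"motion": [{"offset": [80,105,-60],"roll": 0,"hand": 87.6}]}}

```text
clock: 7.77
tool_pos: [0.1848, -0.7916, 0.6999]
orientation: [157.0, -3.0, -12.7]
force: [0.6, 0.2, -0.0]
opening: 0.0875
```

{"fn": "jog_arm", "kwargs": {"motion": [{"offset": [80,105,-55],"roll": 0,"hand": 87.6}]}}

```text
clock: 7.85
tool_pos: [0.1964, -0.7991, 0.7035]
orientation: [155.4, -3.5, -12.5]
force: [0.1, 0.2, -0.7]
opening: 0.0873
```

{"fn": "jog_arm", "kwargs": {"motion": [{"offset": [80,105,-50],"roll": 0,"hand": 87.6}]}}

```text
clock: 7.93
tool_pos: [0.2075, -0.8068, 0.7074]
orientation: [153.9, -4.0, -12.3]
force: [-0.4, -0.4, 0.5]
opening: 0.0876
```

```bash
python3 st.py
```

```text
[ -55.5   33.    71.6   16.9 -106.7  140.4] [ 0.208 -0.807  0.707] (np.float64(26.41), np.float64(-94.2)) 7.9333
```

{"fn": "jog_arm", "kwargs": {"motion": [{"offset": [193,-126,-66],"roll": 0,"hand": 87.6},{"offset": [193,-126,-66],"roll": 0,"hand": 87.6},{"offset": [193,-126,-66],"roll": 0,"hand": 87.6},{"offset": [193,-126,-66],"roll": 0,"hand": 87.6},{"offset": [193,-126,-66],"roll": 0,"hand": 87.6},{"offset": [193,-126,-66],"roll": 0,"hand": 87.6},{"offset": [193,-126,-66],"roll": 0,"hand": 87.6}]}}

```text
clock: 8.52
tool_pos: [0.4257, -0.6974, 0.709]
orientation: [153.3, -4.2, -11.7]
force: [-0.1, -0.9, -1.1]
opening: 0.0874
```

{"fn": "jog_arm", "kwargs": {"motion": [{"offset": [80,105,-50],"roll": 0,"hand": 87.6}]}}

```text
clock: 8.6
tool_pos: [0.4264, -0.7077, 0.7149]
orientation: [151.8, -5.1, -11.4]
force: [-0.7, -0.8, -0.2]
opening: 0.0878
```

{"fn": "jog_arm", "kwargs": {"motion": [{"offset": [80,105,-50],"roll": 0,"hand": 87.6}]}}

```text
clock: 8.68
tool_pos: [0.4292, -0.7174, 0.7212]
orientation: [150.3, -6.0, -11.1]
force: [-0.3, 1.0, 0.7]
opening: 0.0876
```

{"fn": "jog_arm", "kwargs": {"motion": [{"offset": [80,105,-45],"roll": 0,"hand": 87.6}]}}

```text
clock: 8.77
tool_pos: [0.4329, -0.7263, 0.7271]
orientation: [148.7, -6.8, -10.6]
force: [0.3, 0.6, -0.4]
opening: 0.0873
```

{"fn": "jog_arm", "kwargs": {"motion": [{"offset": [80,105,-45],"roll": 0,"hand": 87.6}]}}

```text
clock: 8.85
tool_pos: [0.437, -0.7343, 0.7333]
orientation: [147.2, -7.6, -10.2]
force: [-0.9, 0.5, -0.4]
opening: 0.0875
```

{"fn": "jog_arm", "kwargs": {"motion": [{"offset": [80,105,-40],"roll": 0,"hand": 87.6}]}}

```text
clock: 8.93
tool_pos: [0.4412, -0.7422, 0.7398]
orientation: [145.7, -8.4, -9.6]
force: [0.1, 0.6, -0.4]
opening: 0.0876
```

```bash
python3 st.py
```

```text
[ -36.4   34.9   71.6   27.2 -101.5  125.8] [ 0.441 -0.742  0.74 ] (np.float64(35.16), np.float64(-87.6)) 8.9333
```

{"fn": "jog_arm", "kwargs": {"motion": [{"offset": [80,105,-40],"roll": 0,"hand": 87.6}]}}

```text
clock: 9.02
tool_pos: [0.4456, -0.7495, 0.7468]
orientation: [144.2, -9.1, -9.1]
force: [0.0, -0.8, 0.2]
opening: 0.0873
```

{"fn": "jog_arm", "kwargs": {"motion": [{"offset": [80,105,-35],"roll": 0,"hand": 87.6}]}}

```text
clock: 9.1
tool_pos: [0.45, -0.7566, 0.7542]
orientation: [142.6, -9.9, -8.5]
force: [-0.6, -0.6, -0.3]
opening: 0.0876
```

{"fn": "jog_arm", "kwargs": {"motion": [{"offset": [80,105,-35],"roll": 0,"hand": 87.6}]}}

```text
clock: 9.18
tool_pos: [0.4545, -0.7631, 0.7619]
orientation: [141.1, -10.7, -7.9]
force: [0.3, 0.5, -0.3]
opening: 0.0875
```

```bash
python3 st.py; python3 - <<'E'
from way import *
from scan import Rof
from s3 import zaxis
q,p,Rm,o=obs()
print("Rm",Rm.as_matrix().round(3).tolist())
# roll needed so tool y is horizontal (perp to tilt az)
z=Rm.as_matrix()[:,2];az=np.degrees(np.arctan2(z[1],z[0]))
for f in(1,-1):
    t=Rof(az,ta(q)[0],f);print(f,"roll",(Rm.inv()*t).as_rotvec())
# head-on alternatives: plan path to reader front, high
tilt=ta(q)[0];Rt=Rof(az,tilt,1)
from plant import cams
print(cams.snapshot("wrist")["T_tool_cam"].round(3).tolist())
W=[(.45,-.45,.7),(.47,-.1,.6),(.45,.15,.4),(.43,.1,.12)]
print(offs(W))
for fl in(1,-1):
    qq=q.copy();pp=p;RR=Rof(az,tilt,fl)
    v=(RR*Rm.inv()).as_rotvec()
    for i in range(25):qq,e=ik(pp,R.from_rotvec(v*(i+1)/25)*Rm,qq,.6)
    print(fl,"roll end",qq.round(0),round(e,3))
    for a in W:
        d=np.array(a)-pp
        for i in range(8):qq,e=ik(pp+d*(i+1)/8,RR,qq,.6)
        pp=np.array(a);print(qq.round(0),round(e,3))
E
```

```text
[-36.4  35.1  71.6  29.2 -96.5 126. ] [ 0.454 -0.763  0.762] (np.float64(40.14), np.float64(-85.0)) 9.1833
Rm [[0.973, -0.222, 0.056], [-0.136, -0.754, -0.642], [0.185, 0.618, -0.765]]
1 roll [-5.81377766e-05 -4.32859550e-05 -1.86159636e+00]
-1 roll [-3.99743684e-05  5.36899532e-05  1.27999629e+00]
[[-0.0, -0.963, -0.271, 0.073], [1.0, -0.001, 0.001, -0.001], [-0.001, -0.271, 0.963, -0.147], [0.0, 0.0, 0.0, 1.0]]
[[-59.0, -274.0, -154.0], [-105.0, -604.0, -302.0], [-195.0, -911.0, -312.0], [-260.0, -1043.0, -67.0]]
1 roll end [-33.   9. -10.  63. -49. 174.] 17.918
[  1.  -4.  -9.  46. -84. 174.] 6.029
[  36.   -3.   -6.   35. -107.  153.] 0.0
[  60.    9.  -14.   22. -101.  123.] 0.0
[ 59.  20. -41.  25. -66. 109.] 0.0
-1 roll end [-36.  34.  70.  29. -96.  52.] 0.0
[ -8.   1.   8.  39. -87.  15.] 0.0
[  36.   -3.   -6.   35. -107.  -27.] 0.0
[  60.    9.  -14.   22. -101.  -57.] 0.0
[ 59.  20. -41.  25. -66. -71.] 0.0
```

```bash
python3 - <<'E'
from h import *
T,S=load("top0"),load("scene0")
t=lambda u,v:((u+.5)/5+184.5,(v+.5)/5+139.5)
s=lambda u,v:((u+.5)/4.4+159.5,(v+.5)/4.4+164.5)
for u,v in((0,345),(200,240),(400,135),(630,5)):print("top sill foot",onz(T,t(u,v),0).round(3))
for u,v in((0,310),(200,210),(400,105)):print("top band upper edge",onz(T,t(u,v),0).round(3))
for u,v in((150,70),(300,112),(440,150),(560,185)):print("scene foot",onz(S,s(u,v),0).round(3))
E
```

```text
top sill foot [0.51  0.365 0.   ]
top sill foot [0.549 0.206 0.   ]
top sill foot [0.589 0.042 0.   ]
top sill foot [ 0.645 -0.157  0.   ]
top band upper edge [0.536 0.359 0.   ]
top band upper edge [0.571 0.2   0.   ]
top band upper edge [0.612 0.035 0.   ]
scene foot [0.496 0.396 0.   ]
scene foot [0.54  0.258 0.   ]
scene foot [0.58  0.139 0.   ]
scene foot [0.609 0.042 0.   ]
```

```bash
python3 - <<'E'
from way import *
W=[(.45,-.45,.7),(.42,-.1,.6),(.39,.08,.3)]
o=offs(W);print(o,np.array(o[2])-o[1])
q,p,Rm,_=obs();Rl=Rm
from scan import Rof
z=Rm.as_matrix()[:,2];R2=Rof(np.degrees(np.arctan2(z[1],z[0])),ta(q)[0],1)
for a in W[:2]:
    d=np.array(a)-p
    for i in range(8):q,e=ik(p+d*(i+1)/8,Rm,q,.6)
    p=np.array(a);print(q.round(0),round(e,3))
v=(Rm.inv()*R2).as_rotvec();d=np.array(W[2])-p
for i in range(16):q,e=ik(p+d*min(1,(i+1)/8),Rm*R.from_rotvec(v*(i+1)/16),q,.6)
print(v,q.round(0),e)
E
```

```text
[[-59.0, -274.0, -154.0], [-154.0, -593.0, -305.0], [-263.0, -907.0, -194.0]] [-109. -314.  111.]
[ -8.   1.   8.  39. -87.  88.] 0.0
[  41.   -7.  -10.   34. -110.   42.] 0.0
[ 9.87272940e-06  7.34199228e-06 -1.86272536e+00] [ 62.   4. -33.  20. -89. 116.] 4.851674617611934e-12
```

{"fn": "jog_arm", "kwargs": {"motion": [{"offset": [-59,-274,-154],"roll": 0,"hand": 87.6},{"offset": [-59,-274,-154],"roll": 0,"hand": 87.6},{"offset": [-59,-274,-154],"roll": 0,"hand": 87.6},{"offset": [-59,-274,-154],"roll": 0,"hand": 87.6},{"offset": [-59,-274,-154],"roll": 0,"hand": 87.6},{"offset": [-59,-274,-154],"roll": 0,"hand": 87.6},{"offset": [-59,-274,-154],"roll": 0,"hand": 87.6},{"offset": [-59,-274,-154],"roll": 0,"hand": 87.6},{"offset": [-154,-593,-305],"roll": 0,"hand": 87.6},{"offset": [-154,-593,-305],"roll": 0,"hand": 87.6},{"offset": [-154,-593,-305],"roll": 0,"hand": 87.6},{"offset": [-154,-593,-305],"roll": 0,"hand": 87.6},{"offset": [-154,-593,-305],"roll": 0,"hand": 87.6},{"offset": [-154,-593,-305],"roll": 0,"hand": 87.6},{"offset": [-154,-593,-305],"roll": 0,"hand": 87.6},{"offset": [-154,-593,-305],"roll": 0,"hand": 87.6},{"offset": [-154,-593,-305],"roll": 0,"hand": 87.6},{"offset": [-154,-593,-305],"roll": 0,"hand": 87.6}]}}

```text
clock: 10.73
tool_pos: [0.419, -0.0945, 0.6003]
orientation: [141.1, -10.6, -7.8]
force: [1.7, -0.5, -0.2]
opening: 0.0876
```

{"fn": "jog_arm", "kwargs": {"motion": [{"offset": [-109,-314,111],"roll": -1.863,"hand": 87.6},{"offset": [-109,-314,111],"roll": -1.863,"hand": 87.6},{"offset": [-109,-314,111],"roll": -1.863,"hand": 87.6},{"offset": [-109,-314,111],"roll": -1.863,"hand": 87.6},{"offset": [-109,-314,111],"roll": -1.863,"hand": 87.6},{"offset": [-109,-314,111],"roll": -1.863,"hand": 87.6},{"offset": [-109,-314,111],"roll": -1.863,"hand": 87.6},{"offset": [-109,-314,111],"roll": -1.863,"hand": 87.6},{"offset": [-109,-314,111],"roll": -1.863,"hand": 87.6},{"offset": [-109,-314,111],"roll": -1.863,"hand": 87.6},{"offset": [-109,-314,111],"roll": -1.863,"hand": 87.6},{"offset": [-109,-314,111],"roll": -1.863,"hand": 87.6},{"offset": [-109,-314,111],"roll": -1.863,"hand": 87.6},{"offset": [-109,-314,111],"roll": -1.863,"hand": 87.6},{"offset": [-109,-314,111],"roll": -1.863,"hand": 87.6},{"offset": [-109,-314,111],"roll": -1.863,"hand": 87.6},{"offset": [-109,-314,111],"roll": -1.863,"hand": 87.6}]}}

```text
clock: 12.15
tool_pos: [0.3892, 0.0833, 0.3032]
orientation: [179.9, 40.0, 94.8]
force: [-0.1, 0.1, 0.8]
opening: 0.0874
```

```bash
python3 st.py && python3 - <<'E'
from way import *
from plant import cams
import cv2
q,p,Rm,o=obs();s=cams.snapshot("wrist")
T=np.eye(4);T[:3,:3]=Rm.as_matrix();T[:3,3]=p;s["cam_to_world"]=T@s["T_tool_cam"]
np.savez("w1.npz",**s);cv2.imwrite("pics/w1.png",s["img"][:,:,::-1])
print(o["orientation"],s["cam_to_world"].round(3).tolist())
E
```

```text
[ 62.5   3.5 -31.9  20.2 -89.9 115.8] [0.389 0.083 0.303] (np.float64(39.99), np.float64(-85.1)) 12.15
[179.8860544   39.98541696  94.76329645] [[0.997, 0.046, 0.069, 0.377], [0.083, -0.562, -0.823, 0.233], [0.001, 0.826, -0.564, 0.369], [0.0, 0.0, 0.0, 1.0]]
```

View pics/w1.png

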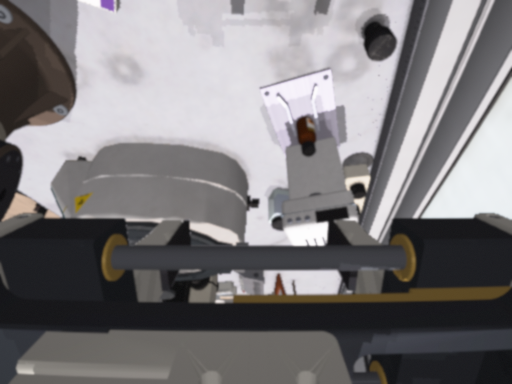

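The wrist view (upside down) shows the reader's base front edge from (261,87) to (331,70), the bottle's base at about (306,120), its cap at (308,149), and the eyepiece at (379,40). I'll crop in for precision.

```bash
python3 - <<'E'
import cv2
i=cv2.imread("pics/w1.png")[60:230,250:370];cv2.imwrite("pics/w1c.png",cv2.resize(i,None,fx=3.5,fy=3.5,interpolation=cv2.INTER_CUBIC)[:595])
i=cv2.resize(cv2.imread("pics/w1.png")[62:162,252:352],None,fx=6,fy=6,interpolation=cv2.INTER_CUBIC);cv2.imwrite("pics/w1d.png",i)
E
```

```text
(no output)
```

View pics/w1d.png

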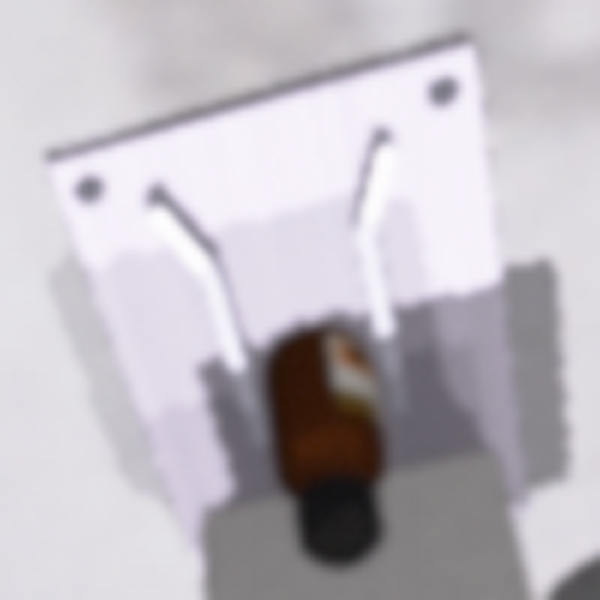

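```bash
python3 - <<'E'
from h import *
W=load("w1");W["K"],W["D"]
f=lambda u,v:((u+.5)/6+251.5,(v+.5)/6+61.5)
g=lambda n,u,v,z:(print(n,onz(W,f(u,v),z)[:2].round(4)),onz(W,f(u,v),z)[:2])[1]
L=g("front R(robot) corner",52,160,.006);Rr=g("front L corner",472,44,.006)
d=Rr-L;print("len",np.linalg.norm(d),"reader yaw",np.degrees(np.arctan2(d[1],d[0]))-90)
a=g("right side far",198,545,.006);b=g("left side far",520,500,.006)
for n,p,q in(("right",L,a),("left",Rr,b)):e=q-p;print(n,np.degrees(np.arctan2(e[1],e[0])))
g("guide tipR",155,192,.016);g("guide tipL",382,135,.016);g("kinkR",208,268,.016);g("kinkL",362,232,.016)
g("bottle front foot",315,325,.006);g("bottle left foot",372,345,.006);g("bottle right foot",269,372,.006);
g("cap ctr z79",339,535,.079);g("cap z70",339,510,.07)
yaw=np.radians(-66.5);xr=np.array([np.cos(yaw),np.sin(yaw)]);print("origin from front",(L+Rr)/2+.09*xr)
E
```

```text
front R(robot) corner [ 0.4013 -0.016 ]
front L corner [0.4997 0.025 ]
len 0.10660920883159819 reader yaw -67.39056456388226
right side far [ 0.4626 -0.1572]
left side far [ 0.5625 -0.1273]
right -66.55991291170892
left -67.62328450427128
guide tipR [ 0.4277 -0.0162]
guide tipL [0.4814 0.005 ]
kinkR [ 0.4452 -0.0385]
kinkL [ 0.4834 -0.0236]
bottle front foot [ 0.4808 -0.0632]
bottle left foot [ 0.4989 -0.0689]
bottle right foot [ 0.4712 -0.0816]
cap ctr z79 [ 0.4818 -0.0717]
cap z70 [ 0.4828 -0.0716]
origin from front [ 0.48642521 -0.07802407]
```

```bash
python3 - <<'E'
from way import *
q,p,Rm,o=obs();z=Rm.as_matrix()[:,2]
tgt=np.array([.484,-.076,.040]);st=tgt-.12*z
print(z,offs([st+[0,0,.05],st,tgt]))
for a in(st,tgt,tgt+[-.02,.05,.005],tgt+[-.04,.1,.02],tgt+[-.04,.1,.06]):
    d=a-p
    for i in range(5):q,e=ik(p+d*(i+1)/5,Rm,q,.6)
    p=a;print(q.round(1),round(e,4))
E
```

```text
[ 0.05543382 -0.64024048 -0.76617179] [[9.0, 81.0, 151.0], [41.0, 81.0, 189.0], [41.0, 81.0, 309.0]]
[ 45.4  17.3 -45.1  34.  -61.  113.6] 0.0
[ 32.7  23.8 -55.9  52.8 -45.5 102.6] 0.0
[ 41.8  23.6 -53.9  43.5 -48.3 103.2] 0.0
[ 50.1  22.8 -50.5  34.6 -52.9 104.5] 0.0
[ 50.7  18.9 -48.1  31.8 -58.3 108.5] 0.0
```

{"fn": "jog_arm", "kwargs": {"motion": [{"offset": [9,81,130],"roll": 0,"hand": 87.6},{"offset": [25,81,170],"roll": 0,"hand": 87.6},{"offset": [41,81,189],"roll": 0,"hand": 87.6},{"offset": [41,81,189],"roll": 0,"hand": 87.6},{"offset": [41,81,189],"roll": 0,"hand": 87.6},{"offset": [41,81,189],"roll": 0,"hand": 87.6},{"offset": [41,81,189],"roll": 0,"hand": 87.6},{"offset": [41,81,210],"roll": 0,"hand": 87.6},{"offset": [41,81,230],"roll": 0,"hand": 87.6},{"offset": [41,81,245],"roll": 0,"hand": 87.6},{"offset": [41,81,255],"roll": 0,"hand": 87.6},{"offset": [41,81,260],"roll": 0,"hand": 87.6},{"offset": [41,81,260],"roll": 0,"hand": 87.6}]}}

```text
clock: 13.28
tool_pos: [0.4818, -0.0447, 0.0784]
orientation: [179.9, 40.0, 94.9]
force: [-0.4, -0.6, 0.6]
opening: 0.0876
```

```bash
python3 st.py && python3 - <<'E'
from plant import cams
from way import *
import cv2
q,p,Rm,o=obs();s=cams.snapshot("wrist")
T=np.eye(4);T[:3,:3]=Rm.as_matrix();T[:3,3]=p;s["cam_to_world"]=T@s["T_tool_cam"]
np.savez("w2.npz",**s);i=s["img"][:,:,::-1];cv2.imwrite("pics/w2.png",cv2.resize(i,None,fx=1.5,fy=1.5))
tgt=np.array([.484,-.076,.040]);print(offs([tgt]))
E
```

```text
[ 38.8  20.7 -51.5  43.  -51.6 108.7] [ 0.482 -0.045  0.078] (np.float64(40.0), np.float64(-85.0)) 13.2833
[[0.0, -1.0, 50.0]]
```

View pics/w2.png

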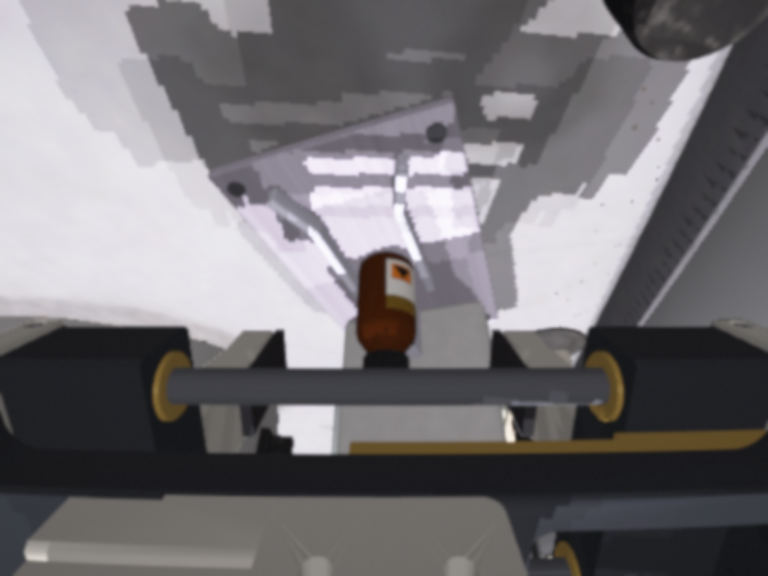

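The bottle sits centred between the open fingers: bottle at x≈388, finger midline at x≈388. I'll advance and grip.

{"fn": "jog_arm", "kwargs": {"motion": [{"offset": [0,0,15],"roll": 0,"hand": 87.6},{"offset": [0,0,30],"roll": 0,"hand": 87.6},{"offset": [0,0,42],"roll": 0,"hand": 87.6},{"offset": [0,0,50],"roll": 0,"hand": 87.6},{"offset": [0,0,50],"roll": 0,"hand": 87.6},{"offset": [0,0,50],"roll": 0,"hand": 60},{"offset": [0,0,50],"roll": 0,"hand": 45},{"offset": [0,0,50],"roll": 0,"hand": 36},{"offset": [0,0,50],"roll": 0,"hand": 33},{"offset": [0,0,50],"roll": 0,"hand": 30},{"offset": [0,0,50],"roll": 0,"hand": 25},{"offset": [0,0,50],"roll": 0,"hand": 20},{"offset": [0,0,50],"roll": 0,"hand": 20}]}}

```text
clock: 14.42
tool_pos: [0.4842, -0.0768, 0.0393]
orientation: [-179.9, 40.0, 95.0]
force: [0.1, -0.6, 0.6]
opening: 0.0397
```

```bash
python3 st.py && python3 - <<'E'
from way import *
q,p,Rm,o=obs();print(o["force"],o["opening"])
xr=np.array([np.cos(np.radians(-67)),np.sin(np.radians(-67)),0])
print(offs([p+[0,0,.004],p+[0,0,.004]-.05*xr,p+[0,0,.006]-.1*xr,p+[0,0,.05]-.13*xr]))
E
```

```text
[ 32.4  23.8 -55.9  53.  -45.5 102.9] [ 0.484 -0.077  0.039] (np.float64(40.01), np.float64(-85.1)) 14.4167
[ 0.1101332  -0.55539272  0.56093683] 0.039669531925285835
[[-3.0, -0.0, -3.0], [34.0, -15.0, -34.0], [69.0, -31.0, -66.0], [63.0, -40.0, -118.0]]
```

{"fn": "jog_arm", "kwargs": {"motion": [{"offset": [0,0,0],"roll": 0,"hand": 20},{"offset": [0,0,0],"roll": 0,"hand": 20},{"offset": [0,0,0],"roll": 0,"hand": 20},{"offset": [0,0,0],"roll": 0,"hand": 20},{"offset": [0,0,0],"roll": 0,"hand": 20}]}}

```text
clock: 14.83
tool_pos: [0.4842, -0.0769, 0.0393]
orientation: [-179.9, 40.0, 95.0]
force: [-0.7, -0.4, 0.1]
opening: 0.0301
```

{"fn": "jog_arm", "kwargs": {"motion": [{"offset": [-2,0,-2],"roll": 0,"hand": 20},{"offset": [-3,0,-3],"roll": 0,"hand": 20},{"offset": [4,-3,-9],"roll": 0,"hand": 20},{"offset": [14,-7,-17],"roll": 0,"hand": 20},{"offset": [24,-11,-26],"roll": 0,"hand": 20},{"offset": [34,-15,-34],"roll": 0,"hand": 20},{"offset": [46,-21,-45],"roll": 0,"hand": 20},{"offset": [58,-26,-56],"roll": 0,"hand": 20},{"offset": [69,-31,-66],"roll": 0,"hand": 20},{"offset": [66,-36,-90],"roll": 0,"hand": 20},{"offset": [63,-40,-118],"roll": 0,"hand": 20},{"offset": [63,-40,-118],"roll": 0,"hand": 20}]}}

```text
clock: 15.83
tool_pos: [0.4348, 0.0472, 0.0917]
orientation: [179.8, 39.8, 95.1]
force: [0.7, 0.5, 0.5]
opening: 0.0299
```

```bash
python3 st.py && python3 - <<'E'
from way import *
from plant import cams
import cv2
q,p,Rm,o=obs();print(o["force"],o["opening"])
s=cams.snapshot("scene");cv2.imwrite("pics/sc1.png",cv2.resize(s["img"][140:270,120:330,::-1],None,fx=3.6,fy=3.6,interpolation=cv2.INTER_CUBIC))
s=cams.snapshot("top");np.savez("top1.npz",**s);cv2.imwrite("pics/top1.png",s["img"][:,:,::-1])
E
```

```text
[ 53.7  19.8 -47.5  30.  -58.3 107.3] [0.435 0.047 0.092] (np.float64(39.78), np.float64(-84.7)) 15.8333
[0.73181068 0.46782238 0.49515068] 0.029942193470734006
```

View pics/sc1.png

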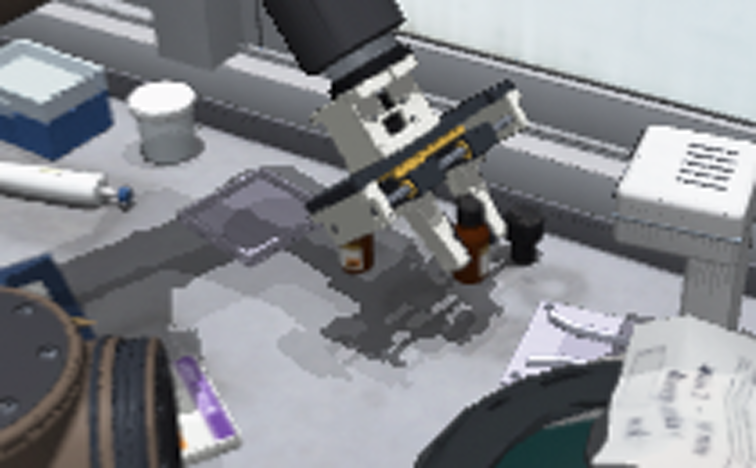

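The scene shows the read bottle clear of the reader, upright between the fingers, with the waiting bottle untouched. Next is the tray, slightly towards the robot to keep the hand off the wall.

```bash
python3 - <<'E'
from way import *
q,p,Rm,o=obs()
W=[(.42,.06,.15),(.38,.273,.15),(.38,.273,.046),(.38,.273,.038)]
print(offs(W),np.diff(offs(W),axis=0))
for a in W:
    d=np.array(a)-p
    for i in range(6):q,e=ik(p+d*(i+1)/6,Rm,q,.6)
    p=np.array(a);print(q.round(1),round(e,4))
E
```

```text
[[-26.0, -12.0, -57.0], [140.0, -33.0, -195.0], [206.0, -34.0, -115.0], [211.0, -34.0, -109.0]] [[ 166.  -21. -138.]
 [  66.   -1.   80.]
 [   5.    0.    6.]]
[ 57.   14.5 -43.7  25.4 -67.3 110.6] 0.0
[ 72.1  24.6 -23.9  14.8 -79.4 105.2] 0.0
[ 72.1  32.5 -28.4  15.8 -67.5 101.9] 0.0
[ 72.   33.1 -28.6  15.9 -66.6 101.6] 0.0
```

{"fn": "jog_arm", "kwargs": {"motion": [{"offset": [-13,-6,-28],"roll": 0,"hand": 20},{"offset": [-26,-12,-57],"roll": 0,"hand": 20},{"offset": [-10,-14,-75],"roll": 0,"hand": 20},{"offset": [15,-17,-95],"roll": 0,"hand": 20},{"offset": [40,-20,-115],"roll": 0,"hand": 20},{"offset": [65,-24,-135],"roll": 0,"hand": 20},{"offset": [90,-27,-155],"roll": 0,"hand": 20},{"offset": [115,-30,-175],"roll": 0,"hand": 20},{"offset": [132,-32,-189],"roll": 0,"hand": 20},{"offset": [140,-33,-195],"roll": 0,"hand": 20},{"offset": [140,-33,-195],"roll": 0,"hand": 20},{"offset": [150,-33,-183],"roll": 0,"hand": 20},{"offset": [164,-33,-166],"roll": 0,"hand": 20},{"offset": [178,-33,-149],"roll": 0,"hand": 20},{"offset": [190,-34,-134],"roll": 0,"hand": 20},{"offset": [199,-34,-123],"roll": 0,"hand": 20},{"offset": [206,-34,-115],"roll": 0,"hand": 20},{"offset": [206,-34,-115],"roll": 0,"hand": 20}]}}

```text
clock: 17.43
tool_pos: [0.3793, 0.269, 0.0434]
orientation: [-179.8, 40.2, 95.0]
force: [0.6, -0.5, -0.4]
opening: 0.03
```

```bash
python3 st.py && python3 - <<'E'
from way import *
from plant import cams
import cv2
q,p,Rm,o=obs();print(o["force"],o["opening"])
a=cams.snapshot("scene")["img"];s=cams.snapshot("top");np.savez("top2.npz",**s)
A=cv2.resize(a[150:240,140:260],(480,360));B=cv2.resize(s["img"][180:270,150:250],(400,360))
cv2.imwrite("pics/c2.png",np.hstack([A,B])[:,:,::-1][:,:800])
E
```

```text
[ 71.9  32.6 -28.8  15.8 -67.3 101.9] [0.379 0.269 0.043] (np.float64(40.19), np.float64(-85.3)) 17.4333
[ 0.5622222  -0.54274303 -0.38513775] 0.029953849862813724
```

View pics/c2.png

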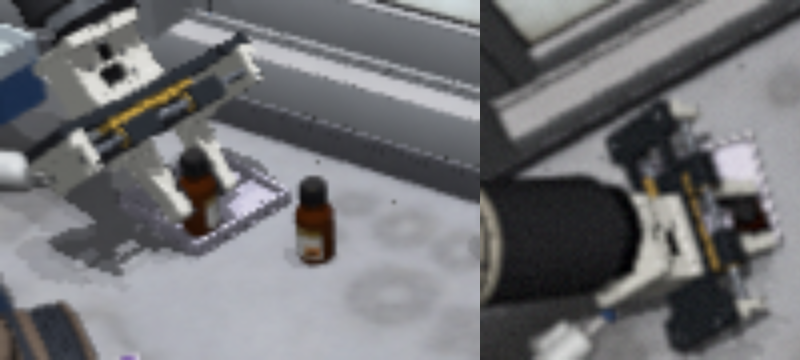

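```bash
python3 - <<'E'
from h import *
from way import *
T=load("top2");b=onz(T,((745-480)/4+150,212/4+180),.083);print(b)
q,p,Rm,o=obs();print(offs([p+[.006,.015,.0],p+[.006,.015,-.0065],p+[.006,.015,-.0085]]))
E
```

```text
[0.37303598 0.26916417 0.083     ]
[[11.0, 7.0, -9.0], [15.0, 7.0, -4.0], [17.0, 7.0, -3.0]]
```

{"fn": "jog_arm", "kwargs": {"motion": [{"offset": [6,7,-5],"roll": 0,"hand": 20},{"offset": [11,13,-9],"roll": 0,"hand": 20},{"offset": [12,13,-8],"roll": 0,"hand": 20},{"offset": [13,13,-7],"roll": 0,"hand": 20},{"offset": [14,13,-6],"roll": 0,"hand": 20},{"offset": [14.5,13,-5.2],"roll": 0,"hand": 20},{"offset": [14.5,13,-5.2],"roll": 0,"hand": 20}]}}

```text
clock: 18.12
tool_pos: [0.391, 0.2864, 0.0394]
orientation: [-179.9, 40.0, 95.1]
force: [0.0, 0.5, -0.8]
opening: 0.0299
```

{"fn": "jog_arm", "kwargs": {"motion": [{"offset": [0.6,0,0.7],"roll": 0,"hand": 20},{"offset": [1,0,1.2],"roll": 0,"hand": 20},{"offset": [1,0,1.2],"roll": 0,"hand": 20}]}}

```text
clock: 18.37
tool_pos: [0.3911, 0.2866, 0.0379]
orientation: [-179.9, 40.0, 95.1]
force: [-0.0, -0.2, -0.3]
opening: 0.03
```

{"fn": "jog_arm", "kwargs": {"motion": [{"offset": [0,0,0],"roll": 0,"hand": 32},{"offset": [0,0,0],"roll": 0,"hand": 40},{"offset": [0,0,0],"roll": 0,"hand": 60},{"offset": [0,0,0],"roll": 0,"hand": 80},{"offset": [0,0,0],"roll": 0,"hand": 87.6},{"offset": [0,0,0],"roll": 0,"hand": 87.6},{"offset": [0,0,0],"roll": 0,"hand": 87.6},{"offset": [0,0,0],"roll": 0,"hand": 87.6}]}}

```text
clock: 19.03
tool_pos: [0.3912, 0.2867, 0.038]
orientation: [-179.9, 40.0, 95.0]
force: [-0.0, -0.9, 0.4]
opening: 0.073
```

{"fn": "jog_arm", "kwargs": {"motion": [{"offset": [0,0,-8],"roll": 0,"hand": 87.6},{"offset": [0,0,-20],"roll": 0,"hand": 87.6},{"offset": [0,0,-40],"roll": 0,"hand": 87.6},{"offset": [0,0,-70],"roll": 0,"hand": 87.6},{"offset": [0,0,-100],"roll": 0,"hand": 87.6},{"offset": [0,0,-100],"roll": 0,"hand": 87.6}]}}

```text
clock: 19.53
tool_pos: [0.3824, 0.3523, 0.1179]
orientation: [-179.7, 40.0, 95.1]
force: [-22.5, -2.8, 5.7]
opening: 0.0876
```

```bash
python3 st.py && python3 - <<'E'
from way import *
from plant import cams
import cv2
q,p,Rm,o=obs();print(o["force"],o["opening"])
s=cams.snapshot("wrist")
T=np.eye(4);T[:3,:3]=Rm.as_matrix();T[:3,3]=p;s["cam_to_world"]=T@s["T_tool_cam"]
np.savez("w3.npz",**s);cv2.imwrite("pics/w3.png",cv2.resize(s["img"][:260,:,::-1],None,fx=1.5,fy=1.5,interpolation=cv2.INTER_CUBIC))
E
```

```text
[ 73.9  31.9 -15.3  13.3 -81.1 104.4] [0.382 0.352 0.118] (np.float64(40.01), np.float64(-85.4)) 19.5333
[-22.49626681  -2.77302418   5.65669565] 0.08756092089601882
```

View pics/w3.png

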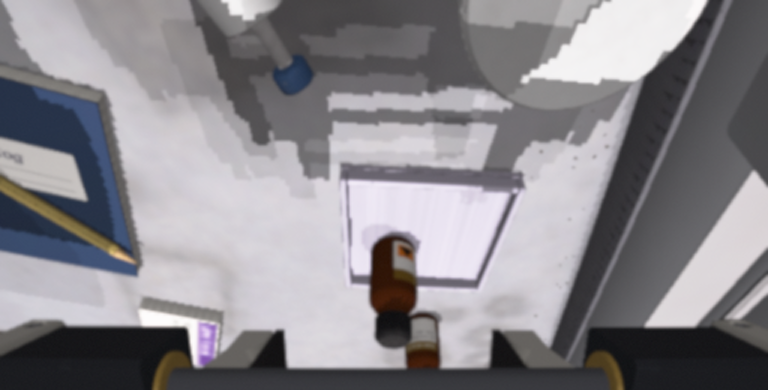

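A 22 N side force: the hand's end is touching the window wall, so I'm moving away at once. The picture shows the read bottle standing inside the tray, foot near (398,245) with tray corners at (342,175) to (480,288), and the waiting bottle behind it.

{"fn": "jog_arm", "kwargs": {"motion": [{"offset": [0,-30,0],"roll": 0,"hand": 87.6},{"offset": [-15,-60,-25],"roll": 0,"hand": 87.6},{"offset": [-30,-80,-40],"roll": 0,"hand": 87.6},{"offset": [-30,-80,-40],"roll": 0,"hand": 87.6}]}}

```text
clock: 19.92
tool_pos: [0.3039, 0.3485, 0.1685]
orientation: [179.9, 39.7, 95.2]
force: [0.3, 1.0, 0.6]
opening: 0.0877
```

```bash
python3 st.py && python3 - <<'E'
from way import *
from h import *
q,p,Rm,o=obs();print(o["force"])
w=load("w3")
f=lambda u,v:((u+.5)/1.5-.5,(v+.5)/1.5-.5)
c=[onz(w,f(*a),.014)[:2] for a in((340,172),(524,180),(478,288),(348,287))]
print("tray corners",np.round(c,4).tolist(),np.mean(c,0)); 
print("done foot front",onz(w,f(402,236),.004)[:2],"L/R foot",onz(w,f(374,255),.004)[:2],onz(w,f(418,250),.004)[:2],"cap",onz(w,f(393,330),.077)[:2])
W=[(.36,.20,.17),(.421,.176,.15),(.421,.176,.037)]
print(offs(W))
for a in W:
    d=np.array(a)-p
    for i in range(6):q,e=ik(p+d*(i+1)/6,Rm,q,.6)
    p=np.array(a);print(q.round(1),round(e,4))
E
```

```text
[ 81.1  25.3 -17.3   9.  -86.3 100.3] [0.304 0.348 0.169] (np.float64(39.71), np.float64(-84.8)) 19.9167
[0.3106289  1.00293253 0.55616491]
tray corners [[0.3565, 0.3596], [0.4556, 0.3633], [0.4588, 0.2587], [0.3612, 0.251]] [0.40802631 0.30815156]
done foot front [0.39648453 0.300633  ] L/R foot [0.37893049 0.27863127] [0.40932397 0.28703057] cap [0.38996752 0.30372075]
[[-119.0, 42.0, 97.0], [-128.0, 101.0, 131.0], [-56.0, 101.0, 218.0]]
[ 71.8  17.5 -32.2  15.1 -78.  105.2] 0.0
[ 64.1  20.6 -32.4  20.1 -73.5 108.9] 0.0
[ 63.8  30.  -37.8  22.7 -59.6 103.2] 0.0
```

{"fn": "jog_arm", "kwargs": {"motion": [{"offset": [-40,14,32],"roll": 0,"hand": 87.6},{"offset": [-80,28,65],"roll": 0,"hand": 87.6},{"offset": [-119,42,97],"roll": 0,"hand": 87.6},{"offset": [-119,42,97],"roll": 0,"hand": 87.6},{"offset": [-119,42,97],"roll": 0,"hand": 87.6},{"offset": [-124,70,115],"roll": 0,"hand": 87.6},{"offset": [-128,90,128],"roll": 0,"hand": 87.6},{"offset": [-128,101,131],"roll": 0,"hand": 87.6},{"offset": [-128,101,131],"roll": 0,"hand": 87.6}]}}

```text
clock: 20.67
tool_pos: [0.4235, 0.1732, 0.1462]
orientation: [-179.9, 40.0, 94.9]
force: [-0.7, 0.9, -1.3]
opening: 0.0879
```

```bash
python3 st.py && python3 - <<'E'
from way import *
from h import *
from plant import cams
q,p,Rm,o=obs();print(o["force"])
s=cams.snapshot("wrist");T=np.eye(4);T[:3,:3]=Rm.as_matrix();T[:3,3]=p;s["cam_to_world"]=T@s["T_tool_cam"];np.savez("w4.npz",**s)
hsv=cv2.cvtColor(s["img"],cv2.COLOR_RGB2HSV)
m=((hsv[...,0]<15)&(hsv[...,1]>140)&(hsv[...,2]>25)&(hsv[...,2]<160)).astype(np.uint8)
n,l,st,c=cv2.connectedComponentsWithStats(m)
for i in range(1,n):
    if st[i,4]>60:print(st[i],c[i])
i=cv2.resize(s["img"][:260,100:420,::-1],None,fx=2.3,fy=2.3,interpolation=cv2.INTER_CUBIC);cv2.imwrite("pics/w4.png",i)
# predicted pixel of bottle axis foot/cap
print(proj(s,np.array([[.425,.179,0],[.425,.179,.045],[.425,.179,.073]])),proj(s,p[None]))
E
```

```text
[ 63.6  21.1 -32.5  20.4 -73.2 108.9] [0.423 0.173 0.146] (np.float64(40.05), np.float64(-85.2)) 20.6667
[-0.74769207  0.85408917 -1.28119899]
[247  95  35  29 761] [263.85019711 107.80551905]
[[260.10458028  86.80084646]
 [260.20848151 120.5844134 ]
 [260.28536465 146.14615184]] [[257.14954136 241.53502235]]
```

View pics/w4.png

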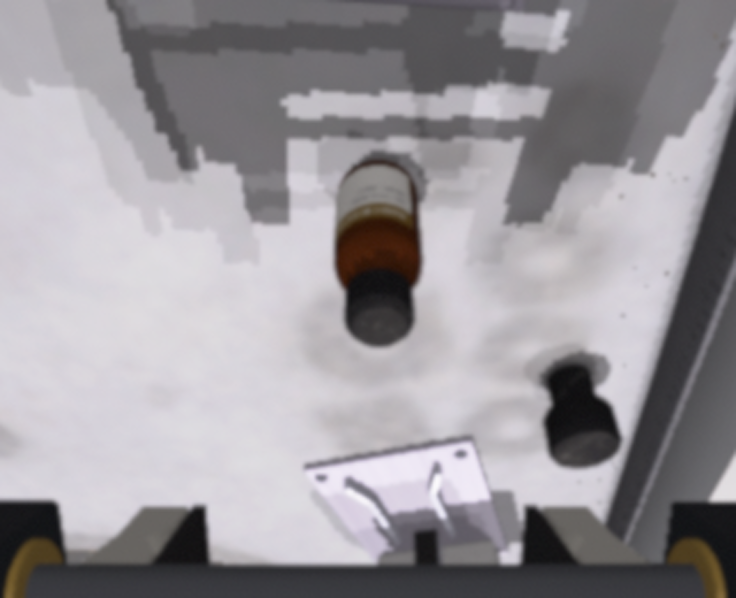

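```bash
python3 - <<'E'
from way import *
from h import *
s=load("w4");f=lambda u,v:((u+.5)/2.3-.5+100,(v+.5)/2.3-.5)
print("front foot",onz(s,f(378,160),0),"cap",onz(s,f(379,318),.073),"plate corners",onz(s,f(305,467),.006),onz(s,f(472,437),.006))
q,p,Rm,o=obs()
print(offs([(.425,.178,.146),(.425,.178,.0335)]))
E
```

```text
front foot [0.42682912 0.19618637 0.        ] cap [0.42725044 0.18757612 0.073     ] plate corners [ 0.4013144 -0.0121185  0.006    ] [0.49949381 0.03030446 0.006     ]
[[4.0, 3.0, -2.0], [76.0, 3.0, 84.0]]
```

The waiting bottle is centred between the fingers: crop x 378, finger midline about 366, roughly 3 mm off. Descending vertically keeps the hand off the wall.

{"fn": "jog_arm", "kwargs": {"motion": [{"offset": [4,1.5,-2],"roll": 0,"hand": 87.6},{"offset": [19,1.5,16],"roll": 0,"hand": 87.6},{"offset": [35,1.5,35],"roll": 0,"hand": 87.6},{"offset": [50,1.5,53],"roll": 0,"hand": 87.6},{"offset": [62,1.5,67],"roll": 0,"hand": 87.6},{"offset": [70,1.5,77],"roll": 0,"hand": 87.6},{"offset": [75,1.5,83],"roll": 0,"hand": 87.6},{"offset": [75,1.5,83],"roll": 0,"hand": 87.6},{"offset": [75,1.5,83],"roll": 0,"hand": 87.6}]}}

```text
clock: 21.47
tool_pos: [0.4232, 0.1786, 0.035]
orientation: [-179.9, 40.0, 95.1]
force: [1.1, 0.4, 0.1]
opening: 0.0877
```

{"fn": "jog_arm", "kwargs": {"motion": [{"offset": [0,0,0],"roll": 0,"hand": 70},{"offset": [0,0,0],"roll": 0,"hand": 60},{"offset": [0,0,0],"roll": 0,"hand": 50},{"offset": [0,0,0],"roll": 0,"hand": 45},{"offset": [0,0,0],"roll": 0,"hand": 42},{"offset": [0,0,0],"roll": 0,"hand": 40},{"offset": [0,0,0],"roll": 0,"hand": 38},{"offset": [0,0,0],"roll": 0,"hand": 36},{"offset": [0,0,0],"roll": 0,"hand": 34},{"offset": [0,0,0],"roll": 0,"hand": 32},{"offset": [0,0,0],"roll": 0,"hand": 25},{"offset": [0,0,0],"roll": 0,"hand": 20},{"offset": [0,0,0],"roll": 0,"hand": 20},{"offset": [0,0,0],"roll": 0,"hand": 20}]}}

```text
clock: 22.63
tool_pos: [0.4233, 0.178, 0.0346]
orientation: [-179.9, 40.0, 95.0]
force: [0.2, 0.4, 0.0]
opening: 0.0292
```

```bash
python3 st.py && python3 - <<'E'
from way import *
from h import *
from plant import cams
q,p,Rm,o=obs();print(p,o["force"],o["opening"])
def wr(n):
    s=cams.snapshot("wrist");return s
s=wr(0);hsv=cv2.cvtColor(s["img"],cv2.COLOR_RGB2HSV)
m=((hsv[...,0]<15)&(hsv[...,1]>140)&(hsv[...,2]>25)&(hsv[...,2]<160)).astype(np.uint8)
n,l,st,c=cv2.connectedComponentsWithStats(m)
print([(st[i].tolist(),c[i].round(1)) for i in range(1,n) if st[i,4]>40]);cv2.imwrite("pics/w5.png",s["img"][:,:,::-1])
xr=np.array([np.cos(np.radians(-67)),np.sin(np.radians(-67)),0]);H=np.array([.4842,-.0769,.0405])
W=[p+[-.03,-.03,.06],H-.14*xr+[0,0,.06],H-.14*xr+[0,0,.02],H-.1*xr+[0,0,.004]]
print(np.round(W,3).tolist(),offs(W))
E
```

```text
[ 63.6  30.5 -37.3  22.8 -59.9 103.2] [0.423 0.178 0.035] (np.float64(40.01), np.float64(-85.1)) 22.6333
[0.42331837 0.17796175 0.03464894] [0.20907113 0.4377896  0.01374779] 0.029239446746191472
[([89, 0, 141, 138, 11041], array([162.3,  63. ])), ([240, 180, 38, 8, 113], array([258.9, 182.7])), ([233, 189, 52, 56, 684], array([262. , 235.4]))]
[[0.393, 0.148, 0.095], [0.429, 0.052, 0.1], [0.429, 0.052, 0.06], [0.445, 0.015, 0.044]] [[-59.0, -33.0, -28.0], [-139.0, -5.0, 31.0], [-113.0, -5.0, 61.0], [-132.0, 8.0, 98.0]]
```

{"fn": "jog_arm", "kwargs": {"motion": [{"offset": [-8,0,-10],"roll": 0,"hand": 20},{"offset": [-25,-14,-20],"roll": 0,"hand": 20},{"offset": [-45,-25,-28],"roll": 0,"hand": 20},{"offset": [-59,-33,-28],"roll": 0,"hand": 20},{"offset": [-80,-26,-13],"roll": 0,"hand": 20},{"offset": [-100,-19,2],"roll": 0,"hand": 20},{"offset": [-120,-12,16],"roll": 0,"hand": 20},{"offset": [-133,-7,27],"roll": 0,"hand": 20},{"offset": [-139,-5,31],"roll": 0,"hand": 20},{"offset": [-133,-5,39],"roll": 0,"hand": 20},{"offset": [-122,-5,52],"roll": 0,"hand": 20},{"offset": [-115,-5,60],"roll": 0,"hand": 20},{"offset": [-113,-5,61],"roll": 0,"hand": 20},{"offset": [-113,-5,61],"roll": 0,"hand": 20}]}}

```text
clock: 23.85
tool_pos: [0.4291, 0.0526, 0.0599]
orientation: [-179.8, 40.1, 95.1]
force: [-0.6, -0.2, -0.9]
opening: 0.0294
```

```bash
python3 st.py && python3 - <<'E'
from way import *
q,p,Rm,o=obs();print(p,o["force"],o["opening"])
xr=np.array([np.cos(np.radians(-67)),np.sin(np.radians(-67)),0]);H=np.array([.4842,-.0769,.0405])
W=[H+t*xr+[0,0,dz] for t,dz in((-.11,.006),(-.09,.0035),(-.06,.003),(-.03,.003),(-.012,.002),(0,.002))]
print(offs(W))
for a in W+[H+.006*xr]:
    d=a-p
    for i in range(4):q,e=ik(p+d*(i+1)/4,Rm,q,.6)
    p=a
print(q.round(1),e)
E
```

```text
[ 54.4  23.2 -49.   30.8 -54.7 104.3] [0.429 0.053 0.06 ] (np.float64(40.09), np.float64(-85.1)) 23.85
[0.42914494 0.05259405 0.05989965] [-0.59599043 -0.1649968  -0.91183893] 0.0293801492251128
[[-14.0, 10.0, 29.0], [-27.0, 16.0, 43.0], [-48.0, 25.0, 62.0], [-70.0, 34.0, 80.0], [-83.0, 40.0, 92.0], [-91.0, 44.0, 99.0]]
[ 31.6  23.8 -56.   53.8 -45.5 103. ] 4.6629367034256575e-14
```

{"fn": "jog_arm", "kwargs": {"motion": [{"offset": [-7,5,15],"roll": 0,"hand": 20},{"offset": [-14,10,29],"roll": 0,"hand": 20},{"offset": [-20,13,36],"roll": 0,"hand": 20},{"offset": [-27,16,43],"roll": 0,"hand": 20},{"offset": [-34,19,49.5],"roll": 0,"hand": 20},{"offset": [-41,22,56],"roll": 0,"hand": 20},{"offset": [-48,25,62],"roll": 0,"hand": 20},{"offset": [-55,28,68],"roll": 0,"hand": 20},{"offset": [-63,31,74.5],"roll": 0,"hand": 20},{"offset": [-70,34,80],"roll": 0,"hand": 20},{"offset": [-77,37,86.5],"roll": 0,"hand": 20},{"offset": [-83,40,92],"roll": 0,"hand": 20},{"offset": [-83,40,92],"roll": 0,"hand": 20}]}}

```text
clock: 24.93
tool_pos: [0.4802, -0.0675, 0.044]
orientation: [-180.0, 40.0, 94.9]
force: [0.1, 1.1, -0.5]
opening: 0.0294
```

```bash
python3 st.py && python3 - <<'E'
from way import *
from plant import cams
import cv2
q,p,Rm,o=obs();print(p,o["force"],o["opening"])
xr=np.array([np.cos(np.radians(-67)),np.sin(np.radians(-67)),0]);yr=np.array([-xr[1],xr[0],0]);H=np.array([.4842,-.0769,.0405])
d=p-H;print("reader dx,dy vs done grasp",d@xr,d@yr,"z",d[2])
print("tool per 1mm xr",Rm.inv().apply(xr),"up",Rm.inv().apply([0,0,1.]),"yr",Rm.inv().apply(yr))
s=cams.snapshot("wrist");np.savez("w6.npz",**s);cv2.imwrite("pics/w6.png",cv2.resize(s["img"][100:300,160:360,::-1],None,fx=3,fy=3,interpolation=cv2.INTER_CUBIC))
E
```

```text
[ 34.4  23.4 -55.4  50.6 -46.4 103.5] [ 0.48  -0.068  0.044] (np.float64(40.02), np.float64(-85.1)) 24.9333
[ 0.48015756 -0.06750608  0.04400477] [ 0.13328015  1.08834917 -0.45916135] 0.02936039112373032
reader dx,dy vs done grasp -0.010226655550490384 -5.058467378930097e-05 z 0.0035047729071907077
tool per 1mm xr [-0.72802545  0.31030633  0.61130101] up [-6.43095444e-01 -2.06546215e-04 -7.65786006e-01] yr [ 0.23750198  0.9506366  -0.19970696]
```

{"fn": "jog_arm", "kwargs": {"motion": [{"offset": [-2.2,0.9,1.8],"roll": 0,"hand": 20},{"offset": [-4.4,1.9,3.7],"roll": 0,"hand": 20},{"offset": [-5.3,2.5,6.0],"roll": 0,"hand": 20},{"offset": [-6.0,3.1,7.6],"roll": 0,"hand": 20},{"offset": [-6.0,3.1,7.6],"roll": 0,"hand": 20}]}}

```text
clock: 25.4
tool_pos: [0.4837, -0.0759, 0.0413]
orientation: [-179.9, 40.0, 95.1]
force: [0.7, 0.1, 0.7]
opening: 0.0295
```

{"fn": "jog_arm", "kwargs": {"motion": [{"offset": [-1.1,0.5,0.9],"roll": 0,"hand": 20},{"offset": [-1.5,0.6,1.2],"roll": 0,"hand": 20},{"offset": [-1.5,0.6,1.2],"roll": 0,"hand": 20}]}}

```text
clock: 25.65
tool_pos: [0.4845, -0.0777, 0.0415]
orientation: [-179.9, 40.0, 95.0]
force: [-0.5, 0.2, 0.2]
opening: 0.0292
```

{"fn": "jog_arm", "kwargs": {"motion": [{"offset": [-0.8,0.3,0.6],"roll": 0,"hand": 20},{"offset": [-1.1,0.5,0.9],"roll": 0,"hand": 20},{"offset": [-1.1,0.5,0.9],"roll": 0,"hand": 20}]}}

```text
clock: 25.9
tool_pos: [0.4851, -0.079, 0.0415]
orientation: [-179.9, 40.0, 95.0]
force: [-0.3, 0.8, -1.3]
opening: 0.0295
```

{"fn": "jog_arm", "kwargs": {"motion": [{"offset": [-0.8,0.3,0.6],"roll": 0,"hand": 20},{"offset": [-0.8,0.3,0.6],"roll": 0,"hand": 20}]}}

```text
clock: 26.07
tool_pos: [0.4855, -0.08, 0.0416]
orientation: [-179.9, 40.0, 95.0]
force: [0.4, 0.8, -0.8]
opening: 0.0294
```

{"fn": "jog_arm", "kwargs": {"motion": [{"offset": [-0.8,0.3,0.6],"roll": 0,"hand": 20},{"offset": [-0.8,0.3,0.6],"roll": 0,"hand": 20}]}}

```text
clock: 26.23
tool_pos: [0.4859, -0.081, 0.0417]
orientation: [-179.9, 40.0, 95.0]
force: [0.7, 0.3, 0.0]
opening: 0.0294
```

{"fn": "jog_arm", "kwargs": {"motion": [{"offset": [-0.8,0.3,0.6],"roll": 0,"hand": 20},{"offset": [-0.8,0.3,0.6],"roll": 0,"hand": 20}]}}

```text
clock: 26.4
tool_pos: [0.4863, -0.082, 0.0417]
orientation: [-179.9, 40.0, 95.0]
force: [-0.5, -0.4, -0.1]
opening: 0.0294
```

{"fn": "jog_arm", "kwargs": {"motion": [{"offset": [-0.8,0.3,0.6],"roll": 0,"hand": 20},{"offset": [-0.8,0.3,0.6],"roll": 0,"hand": 20}]}}

```text
clock: 26.57
tool_pos: [0.4867, -0.083, 0.0418]
orientation: [-179.9, 40.0, 95.0]
force: [0.1, 0.7, -1.2]
opening: 0.0295
```

```bash
python3 st.py && python3 - <<'E'
from way import *
q,p,Rm,o=obs();print(p,o["force"],o["moment"],o["opening"],o["tau"].round(1))
E
```

```text
[ 31.5  23.5 -55.9  53.7 -45.5 103.4] [ 0.487 -0.083  0.042] (np.float64(40.01), np.float64(-85.1)) 26.5667
[ 0.4866747  -0.08295572  0.04176431] [ 0.11592344  0.72318485 -1.20929983] [ 2.1865848   0.07465026 -0.01237127] 0.029500901268141116 [ -0.  -43.7  10.6   1.2  -2.2   0. ]
```

{"fn": "jog_arm", "kwargs": {"motion": [{"offset": [-0.8,0.3,0.6],"roll": 0,"hand": 20},{"offset": [-0.8,0.3,0.6],"roll": 0,"hand": 20}]}}

```text
clock: 26.73
tool_pos: [0.4871, -0.0835, 0.0416]
orientation: [-179.9, 40.0, 95.1]
force: [-3.2, 5.1, 1.1]
opening: 0.0292
```

{"fn": "jog_arm", "kwargs": {"motion": [{"offset": [-0.8,0.3,0.6],"roll": 0,"hand": 20},{"offset": [-0.8,0.3,0.6],"roll": 0,"hand": 20}]}}

```text
clock: 26.9
tool_pos: [0.4874, -0.0836, 0.0414]
orientation: [-180.0, 39.9, 95.1]
force: [-9.7, 12.9, 5.0]
opening: 0.0291
```

```bash
python3 st.py && python3 - <<'E'
from way import *
q,p,Rm,o=obs();print(p,o["force"],o["moment"])
from h import *
from plant import cams
s=cams.snapshot("top");np.savez("top3.npz",**s);t0=load("top0")
a=cv2.resize(np.hstack([s["img"][150:205,270:340],t0["img"][150:205,270:340]]),None,fx=5.6,fy=5.6,interpolation=cv2.INTER_CUBIC)
sc=cams.snapshot("scene")["img"][205:255,255:325];s0=load("scene0")["img"][205:255,255:325]
b=cv2.resize(np.hstack([sc,s0]),None,fx=5.6,fy=5.6,interpolation=cv2.INTER_CUBIC)
cv2.imwrite("pics/cmp.png",np.vstack([a,b])[:600,:,::-1])
E
```

```text
[ 31.2  23.5 -56.   54.  -45.3 103.4] [ 0.487 -0.084  0.041] (np.float64(39.86), np.float64(-84.9)) 26.9
[ 0.48741559 -0.08357587  0.04139389] [-9.70847238 12.94050853  5.00202176] [ 4.7097852   2.74730136 -2.03959763]
```

Contact at about 16 N, directed straight back along the lane, which is consistent with the bottle touching the stop. I'll ease off slightly, lower the last half millimetre and look at the comparison picture.

{"fn": "jog_arm", "kwargs": {"motion": [{"offset": [0.8,-0.3,-0.4],"roll": 0,"hand": 20},{"offset": [1.1,-0.3,-0.1],"roll": 0,"hand": 20},{"offset": [1.1,-0.3,-0.1],"roll": 0,"hand": 20}]}}

```text
clock: 27.25
tool_pos: [0.4873, -0.0834, 0.0412]
orientation: [-180.0, 40.0, 95.1]
force: [-4.3, 5.7, 2.1]
opening: 0.0297
```

View pics/cmp.png

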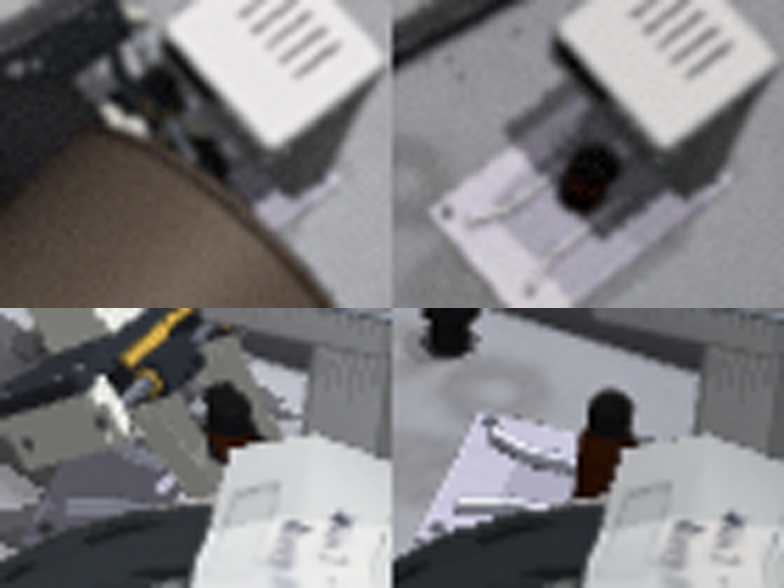

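The scene crop shows the cap about 1.6 px (~4 mm) deeper into the reader than the read bottle first stood, and upright, so it is consistent with home. Easing off and releasing.

{"fn": "jog_arm", "kwargs": {"motion": [{"offset": [0.5,-0.2,-0.2],"roll": 0,"hand": 20},{"offset": [0.5,-0.2,-0.2],"roll": 0,"hand": 20}]}}

```text
clock: 27.42
tool_pos: [0.4869, -0.0834, 0.0411]
orientation: [-179.9, 40.0, 95.0]
force: [0.1, 1.4, -0.4]
opening: 0.0294
```

{"fn": "jog_arm", "kwargs": {"motion": [{"offset": [0,0,0],"roll": 0,"hand": 31},{"offset": [0,0,0],"roll": 0,"hand": 34},{"offset": [0,0,0],"roll": 0,"hand": 40},{"offset": [0,0,0],"roll": 0,"hand": 50},{"offset": [0,0,0],"roll": 0,"hand": 60},{"offset": [0,0,0],"roll": 0,"hand": 70},{"offset": [0,0,0],"roll": 0,"hand": 70},{"offset": [0,0,0],"roll": 0,"hand": 70}]}}

```text
clock: 28.08
tool_pos: [0.4868, -0.0834, 0.0411]
orientation: [-179.9, 40.0, 95.0]
force: [0.2, 0.2, -0.9]
opening: 0.0666
```

{"fn": "jog_arm", "kwargs": {"motion": [{"offset": [0,0,-10],"roll": 0,"hand": 87.6},{"offset": [0,0,-25],"roll": 0,"hand": 87.6},{"offset": [0,-1,-40],"roll": 0,"hand": 87.6},{"offset": [0,-2,-49],"roll": 0,"hand": 87.6},{"offset": [0,-2,-49],"roll": 0,"hand": 87.6}]}}

```text
clock: 28.5
tool_pos: [0.483, -0.0506, 0.0796]
orientation: [179.9, 39.9, 95.0]
force: [-0.1, -0.2, -0.0]
opening: 0.0875
```

```bash
python3 st.py && python3 - <<'E'
from way import *
from h import *
from plant import cams
q,p,Rm,o=obs();print(p,o["force"])
s=cams.snapshot("wrist");T=np.eye(4);T[:3,:3]=Rm.as_matrix();T[:3,3]=p;s["cam_to_world"]=T@s["T_tool_cam"];np.savez("w7.npz",**s)
cv2.imwrite("pics/w7.png",s["img"][:,:,::-1])
xr=np.array([np.cos(np.radians(-67)),np.sin(np.radians(-67))]);yr=np.array([-xr[1],xr[0]])
for n in("w2","w7"):
    w=load(n);hsv=cv2.cvtColor(w["img"],cv2.COLOR_RGB2HSV)
    g=w["img"].astype(int);m=((hsv[...,0]<15)&(hsv[...,1]>140)&(hsv[...,2]>20)&(hsv[...,2]<160))
    m[:,:200]=0;m[:,330:]=0;m[250:]=0;m[:120]=0
    r,c=np.nonzero(m);print(n,m.sum(),"rows",r.min(),r.max(),"cols",c.min(),c.max())
    top=(c[r<=r.min()+1].mean(),r.min());P=onz(w,top,.006)[:2];mid=((c.min()+c.max())/2,np.median(r));
    print(" foot front",P.round(4),"rel origin est",((P-[.4845,-.078])@xr*1e3).round(1),((P-[.4845,-.078])@yr*1e3).round(1))
    d=onz(w,mid,.03)[:2]-[.4845,-.078];print(" mid",(d@xr*1e3).round(1),(d@yr*1e3).round(1))
E
```

```text
[ 37.9  20.5 -51.9  43.8 -51.3 109. ] [ 0.483 -0.051  0.08 ] (np.float64(39.93), np.float64(-84.8)) 28.5
[ 0.48300515 -0.05062093  0.07957442] [-0.10020104 -0.15019468 -0.04680682]
w2 1542 rows 169 234 cols 239 275
 foot front [ 0.4832 -0.0647] rel origin est -12.8 4.0
 mid 12.8 -4.5
w7 986 rows 167 231 cols 241 277
 foot front [ 0.4856 -0.0694] rel origin est -7.5 4.4
 mid 27.9 -6.7
```

{"fn": "jog_arm", "kwargs": {"motion": [{"offset": [0,0,-20],"roll": 0,"hand": 87.6},{"offset": [0,0,-40],"roll": 0,"hand": 87.6},{"offset": [0,-10,-55],"roll": 0,"hand": 87.6},{"offset": [0,-35,-65],"roll": 0,"hand": 87.6},{"offset": [-30,-70,-85],"roll": 0,"hand": 87.6},{"offset": [-60,-90,-110],"roll": 0,"hand": 87.6},{"offset": [-60,-90,-110],"roll": 0,"hand": 87.6},{"offset": [-60,-90,-110],"roll": 0,"hand": 87.6},{"offset": [-60,-90,-110],"roll": 0,"hand": 87.6}]}}

```text
clock: 29.3
tool_pos: [0.3905, -0.0356, 0.2015]
orientation: [179.9, 39.9, 95.0]
force: [-0.0, 0.9, -1.2]
opening: 0.0879
```

```bash
python3 st.py && python3 - <<'E'
from way import *
from h import *
from plant import cams
q,p,Rm,o=obs();print(o["force"])
for n in("top","scene"):
    s=cams.snapshot(n);np.savez(n+"9.npz",**s);z=load(n+"0")
    r=(150,205,270,340) if n=="top" else (205,245,270,310)
    for k,w in(("was",z),("now",s)):
        g=cv2.resize(w["img"][r[0]:r[1],r[2]:r[3]],None,fx=4,fy=4,interpolation=cv2.INTER_CUBIC);g=g.max(2)
        m=(g<60).astype(np.uint8);nn,l,st,c=cv2.connectedComponentsWithStats(m)
        print(n,k,[(st[i].tolist(),(c[i]/4+[r[2],r[0]]).round(1).tolist()) for i in range(1,nn) if st[i,4]>250])
    # tray bottle
    print("dark at tray",n)
    r=(190,260,180,250) if n=="top" else (180,225,160,225)
    g=cv2.resize(s["img"][r[0]:r[1],r[2]:r[3]],None,fx=4,fy=4,interpolation=cv2.INTER_CUBIC).max(2)
    nn,l,st,c=cv2.connectedComponentsWithStats((g<70).astype(np.uint8))
    print([(st[i].tolist(),(c[i]/4+[r[2],r[0]]).round(1).tolist()) for i in range(1,nn) if st[i,4]>250])
s=load("top9");print(proj(s,[[.394,.284,.07],[.4845,-.078,.075]]));s=load("scene9");print(proj(s,[[.394,.284,.07],[.4845,-.078,.075]]))
E
```

```text
[ 52.2   3.2 -49.7  27.5 -70.8 115.7] [ 0.391 -0.036  0.201] (np.float64(39.94), np.float64(-84.9)) 29.3
[-3.94054659e-05  8.88274209e-01 -1.22213346e+00]
top was [([0, 0, 88, 49, 1551], [278.8, 154.6]), ([116, 30, 141, 124, 4592], [312.4, 176.9])]
top now [([0, 0, 87, 48, 816], [279.8, 155.3]), ([117, 31, 41, 54, 511], [304.2, 164.0]), ([0, 46, 115, 174, 12642], [281.3, 183.2]), ([117, 97, 49, 48, 1293], [305.9, 180.6])]
dark at tray top
[([0, 0, 280, 245, 23785], [220.7, 209.4]), ([180, 259, 100, 21, 1110], [238.2, 258.2]), ([103, 262, 25, 18, 283], [207.8, 257.8])]
scene was [([22, 0, 138, 43, 1564], [295.1, 209.8]), ([70, 60, 45, 75, 2034], [292.6, 229.1]), ([0, 142, 90, 18, 1117], [282.9, 243.1])]
scene now [([81, 61, 38, 60, 1413], [294.5, 227.0]), ([0, 143, 90, 17, 994], [282.9, 243.2])]
dark at tray scene
[([142, 0, 92, 19, 946], [208.0, 181.5]), ([95, 22, 40, 85, 2207], [188.4, 195.9])]
[[211.00473522 229.01935925]
 [305.44964532 177.19790058]]
[[188.96277138 187.46895905]
 [294.27397167 222.0255267 ]]
```

```bash
python3 -c "
from plant import order
print(order.close_job())"
```

```text
the job is handed in; nothing more can be done
None
```

I moved the read bottle out of the reader and stood it in the tray, then put the waiting bottle in the reader against the back stop. Both are released, the hand is clear and the job was handed in at about 29 s. No verdict was reported.

**Tilt:** the move tool cannot tilt the hand directly. I built up the roughly 40° tilt by repeatedly commanding poses just out of reach, and the arm kept a little orientation change each time. The full 40° straight along the lane was out of reach, so I came in about 18° off it.

**Last checks:**
- **Read bottle:** it stands upright in the tray, roughly 12 mm and 20 mm off centre, within the 40 mm limits.
- **Waiting bottle:** I pushed it until the force rose to about 16 N straight back along the lane, then eased off and released it. The wrist camera puts it about 5 mm deeper than the read bottle had stood. Since that one was at most 8 mm short, this one should be within about 3 mm of home.
- **Hand:** the final force reading is about 1.5 N, which is noise level, with the gripper open.

**What went wrong or disagreed:**
- **Wall contact:** backing away from the tray, the hand touched the window wall at about 22 N. I moved off at once; this is under the 40 N limit.
- **Position along the lane:** absolute wrist-camera estimates differed by up to about 7 mm. I relied on the contact force and the change between pictures for the home position instead.
- **Bystanders:** I did not re-measure the eyepiece, jar or cup at the end. The wall was the only unplanned contact the force readings showed.

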